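# Snap the lid on a module and lock the tilted inspection stage

### The job

Close the module on the tilted inspection stage: take the orange lid, bring it square onto the open grey housing and press it straight down onto it until both clip arms snap and the lid is fully home, without pressing so hard that the sprung cradle bottoms out. Then push the red lock lever all the way down, let go of everything, and leave the jar, the screwdriver and the spare board where they are.

Things in the scene. Friction and masses are not known exactly. Their poses are not given: they have to be found in the camera images.
- lid_grip (a point): Centre of the black grip ridge on top of the loose orange lid (about 60 g), 30 mm above the mat at the start. Axes: x along ridge and lid, y across the ridge, z up out of the lid. Ridge 40 (x) x 14 (y) x 16 (z) mm; its foot, the top face of the lid plate, is 8 mm below this point. Plate 89 x 56 x 4 mm. Pinch the ridge across y.
- lid_foot (a point): On the lid, 30 mm below lid_grip, same axes: midway between the feet of its two rigid clip arms (20 mm wide, 4 mm thick), 18 mm long, at the plate's x ends. Inside each foot a round nose (radius 3 mm, axis 3.3 mm above the foot) points inward; 74 mm between the noses. Under the two long edges hang 12 mm deep skirts, 50 mm apart inside. The lid fits either way round (half turn).
- housing_top (a point): Centre of the rim of the open grey housing, 70 (x) x 46 (y) x 24 mm, fixed in the sprung cradle. z: its upward normal, leaning 30 degrees from vertical to the robot's right (-y side); x up the slope, y level. The lid goes on along -z with 2 mm of play each way in x and y. Home, the plate lies on the rim and lid_grip is 12 mm above this point.
- bead_mid (a point): 9 mm below housing_top, same axes: midway between two spring-backed steel snap beads (radius 4 mm, 30 mm long in y) that stick out 4 mm from the two x end walls and give way inward. The lid's noses meet them when the plate is 11 mm above the rim, and pass them under about 11 to 15 N in all, then the force drops. This point and housing_top sink with the cradle.
- cradle (a joint): How far the sprung cradle has been pushed down along the housing's -z, m. 0 at rest; it starts to sink at about 2 N, then about 1 mm for each further 1.2 N; it springs back up. Its travel ends at 0.020, and past 0.0175 (about 22 N) it counts as bottomed out.
- lever (a joint): Angle of the lock lever, rad: 0 raised 45 degrees, 0.785 fully down (level). It stays where it is left; about 3 to 4 N on its middle moves it.
- lever_pivot (a point): Hinge point of the lock lever, on top of an aluminium post on the stage's side away from the robot. Its axes are those of the stage: z up, y level along the hinge, x level, pointing to the robot's left (the housing's high end). The lever bar (75 mm long, 10 mm wide, 8 mm thick) reaches from here towards -x, rising 45 degrees when raised, level when down.
- lever_tip (a point): Outer end of the lock lever, at mid thickness, 75 mm from the pivot. The last 22 mm are a red pad 18 mm wide and 10 mm thick. Push down on top of it.
- jar: Bystander: small amber jar with a blue cap, 38 mm wide, 48 mm high, loose. Origin at the centre of its underside.
- driver: Bystander: green-handled screwdriver lying on the mat, 160 mm long, loose.
- board: Bystander: small blue circuit board, 75 x 40 x 11 mm, loose. Origin at the centre of its underside.
Things that resemble listed ones, but are neither listed nor needed, are in the scene too. What is meant by the part that bears lid_grip is not blue or pink, and is the smaller of those in its own colour.

How it is judged:
By the outcome, as a careful person would: the job done as asked, in the order asked, and still so for the second after the job is handed in, with the robot touching nothing.
It also fails if it takes over 48 s, if anything falls off the work surface, if the arm or the gripper's body presses on something with over 40 N, if the wrist force passes 120 N, or if a joint passes its speed limit or range.

### The arm

A 6-joint arm with a two-finger parallel gripper is mounted at the origin on the work surface. World frame = base frame: x ahead of the robot, y to its left, z up, the work surface at z = 0. Lengths are in m, angles in rad, forces in N, time in s.
With the tool pointing down it reaches from about 0.425 to 0.95 m from the base axis. Payload 14.7 kg.
Tool frame: the origin (TCP) lies on the centre line of the jaws, within the pads' length; the fingertips stand 8 mm ahead of it and the grasp point (between the pads) lies 11 mm behind it; z points along the fingers, y is the direction in which the jaws open and shut (so a half turn about z gives the same grasp; the last joint's range is limited). The gripper opens to 85 mm and grips with 20 to 120 N. Pads are 22 mm wide; open, the fingers measure 114 mm over their backs; the gripper's body (76 mm by 85 mm) begins 54 mm behind the grasp point. The pads swing forward as they close: fully open they stand 13 mm farther back than shut.
Start: joints at [1.16, 0.48, 1.596, -0, 1.065, -0.047], TCP at [0.231, 0.607, 0.239] pointing down, gripper open.
Joint ranges: [-2.75, 2.75], [-0.82, 2.05], [0.23, 2.67], [-1.56, 4.7], [0.09, 2.69], [-2.92, 2.92]. Speed limits (rad/s): [1.89, 1.89, 2.39, 3.01, 3.01, 3.01].

### API

Orientations are given as a unit quaternion [w, x, y, z].
In Python, from workcell import readout, viewer, bot gives the robot as it stands.
- The arm moves only by the tool carry_out, never from a script. Its argument "moves" is a list of rows, each a list of 5 numbers: the shift along the tool's x, y, z in m, then the turn about the tool's z in degrees, then the closure, from 0 (fully open) to 1 (shut). In form: [[tx, ty, tz, spin, grip], ...]. A call has 1 to 10 rows; each row is the pose to reach, as a shift and turn from the pose measured when the call began, along the tool's axes at that moment; what a row does not reach only later rows make up. A row lasts 1/10 s, in which the tool goes at most 50 mm and 8.59 degrees, less where a joint would pass 70% of its speed; a pose out of reach is approached as far as the arm can. A call with a gripper value outside its range is refused whole. The fingers move at their own pace and stop on an object; "newtons" is the grip in N (left out, the last holds). Time passes only in rows, so rows that repeat a pose let the fingers close. It gives the time, the measured TCP pose, the force and the opening at its end, in the units of the state.
- readout.get_obs(): the state, without advancing time (a new reading comes with each control period).
- viewer.grab_frame(name): name is "side" or "top" or "wrist"; returns the picture (384x512x3 uint8, red, green, blue); there is no depth.
- viewer.get_calibration(name): a dict with "mtx" (3x3 intrinsics, pixels), "world_from_camera" (4x4, takes a point from camera to world coordinates). Camera axes: x right, y down, z forward; pixel columns grow to the right and rows downward; lengths in m; the calibration is good to about 2 mm. A picture is of the moment at which its call begins: read the wrist's pose just before it. get_calibration takes no time and is no camera call; for the wrist camera it gives the pose at the moment of the call.
- bot.job_done(): hands the job in, once; it reports no verdict.
The state is a dict: "clock": time; "joints": joint angles; "dq": joint speeds; "effort": joint torques, N m; "position": TCP position; "orientation": TCP orientation; "ft_force": force on the tool from outside, world axes, zero at the start; "ft_torque": the same for the moment, N m; "grip_width": finger opening in m.
Only numpy, scipy, OpenCV 4.12 (cv2) and the standard library are available. Lean on these libraries where they do the work, as an engineer would, in place of code of your own. Each camera call takes 0.05 s, during which the arm holds its last target.

## Working session

There is one attempt and no reset: what is moved stays moved. The work goes in short steps, Python scripts to look and compute and a tool call to move; the robot and the scene stay as the last step left them, time stands still between calls to the robot, and variables do not carry over. Pictures are saved under pics/ and viewed, and the job is handed in when it is done.

Besides the shell and the picture viewer there is one more tool, called after "Call:" as name([rows], argument=value, ...), one row to a line, values as JSON. carry_out: Moves the arm, as the interface text tells. Its arguments: {"type":"object","properties":{"moves":{"type":"array"},"newtons":{"type":"number"}},"required":["moves"]}

```bash
mkdir -p pics; ls
cat > h.py <<'E'
import numpy as np, cv2
from workcell import readout, viewer, bot
def snap(n,f):
    c=viewer.get_calibration(n); im=np.asarray(viewer.grab_frame(n)); cv2.imwrite('pics/'+f+'.png',im[:,:,::-1]); return im,c
E
python3 - <<'E'
from h import *
np.set_printoptions(precision=4,suppress=True)
o=readout.get_obs(); print(o)
for n in ("side","top","wrist"):
    im,c=snap(n,n+"0"); print(n,c)
    np.savez('pics/%s0.npz'%n,im=im,K=c["mtx"],T=c["world_from_camera"])
E
```

```text
pics
{'clock': 0.0, 'joints': array([ 1.1604,  0.4809,  1.5969, -0.    ,  1.0651, -0.0466]), 'dq': array([ 0.0004, -0.0004, -0.0004, -0.0023,  0.0004,  0.0005]), 'effort': array([ -0.0035, -95.0644, -43.0191,  -0.0001,   0.0119,  -0.0002]), 'position': array([0.2311, 0.6071, 0.2387]), 'orientation': array([-0.0001,  0.1809,  0.9835, -0.0006]), 'ft_force': array([-0.3796, -0.379 , -0.3521]), 'ft_torque': array([-0.0364,  0.0231,  0.0275]), 'grip_width': 0.08536247288382244}
side {'mtx': array([[440.8945,   0.    , 254.4268],
       [  0.    , 440.8945, 191.0402],
       [  0.    ,   0.    ,   1.    ]]), 'world_from_camera': array([[ 0.9936, -0.0382,  0.1064,  0.4488],
       [-0.11  , -0.5416,  0.8334, -1.1051],
       [ 0.0258, -0.8398, -0.5423,  0.7129],
       [ 0.    ,  0.    ,  0.    ,  1.    ]])}
top {'mtx': array([[383.1848,   0.    , 263.1684],
       [  0.    , 383.1848, 191.9884],
       [  0.    ,   0.    ,   1.    ]]), 'world_from_camera': array([[ 0.096 , -0.9688,  0.2285,  0.3396],
       [-0.9954, -0.0945,  0.0175, -0.1752],
       [ 0.0046, -0.2291, -0.9734,  1.0395],
       [ 0.    ,  0.    ,  0.    ,  1.    ]])}
wrist {'mtx': array([[321.8914,   0.    , 253.5177],
       [  0.    , 321.8914, 189.203 ],
       [  0.    ,   0.    ,   1.    ]]), 'world_from_camera': array([[ 0.3554,  0.8913,  0.2815,  0.1595],
       [ 0.9347, -0.3385, -0.1083,  0.6345],
       [-0.0012,  0.3017, -0.9534,  0.3724],
       [ 0.    ,  0.    ,  0.    ,  1.    ]])}
```

View pics/side0.png

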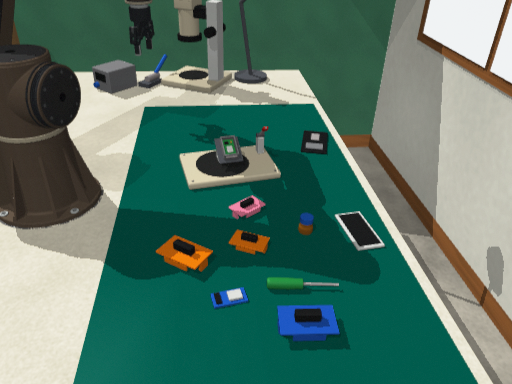

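View pics/top0.png

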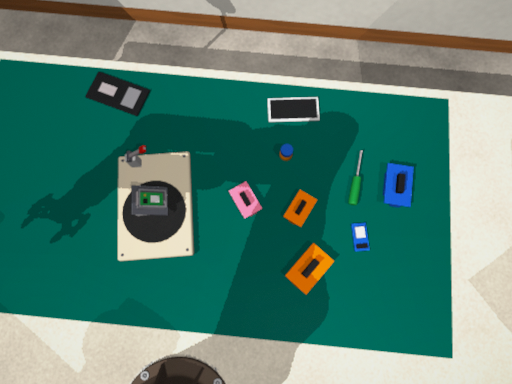

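View pics/wrist0.png

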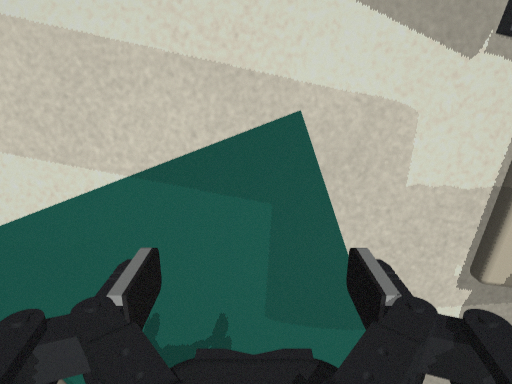

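Top view: orange lids are at (300,208), the smaller, and (310,268), the larger. The pink one is at (245,200) and the blue one at (400,185). The housing is at (151,200), with the lever's red tip at (142,150). The wrist view shows only the mat corner and the floor. I choose the smaller orange lid at top (300,208) / side (250,240), and check it in a close crop with measured sizes.

```bash
cat >> h.py <<'E'
def load(n):
    d=np.load('pics/%s.npz'%n); return d['im'],d['K'],d['T']
def ray(K,T,uv):
    d=T[:3,:3]@np.linalg.solve(K,np.array([uv[0],uv[1],1.])); return T[:3,3],d/np.linalg.norm(d)
def onz(K,T,uv,z):
    o,d=ray(K,T,uv); return o+d*(z-o[2])/d[2]
def tri(obs):
    A=np.zeros((3,3));b=np.zeros(3)
    for K,T,uv in obs:
        o,d=ray(K,T,uv);P=np.eye(3)-np.outer(d,d);A+=P;b+=P@o
    x=np.linalg.solve(A,b)
    r=[np.linalg.norm((np.eye(3)-np.outer(ray(K,T,uv)[1],ray(K,T,uv)[1]))@(x-T[:3,3])) for K,T,uv in obs]
    return x,r
def proj(K,T,p):
    q=K@(T[:3,:3].T@(np.asarray(p)-T[:3,3])); return q[:2]/q[2]
def crop(im,x0,y0,x1,y1,s,f):
    cv2.imwrite('pics/'+f+'.png',cv2.resize(im[y0:y1,x0:x1,::-1],None,fx=s,fy=s,interpolation=cv2.INTER_CUBIC))
E
python3 - <<'E'
from h import *
np.set_printoptions(precision=4,suppress=True)
im,K,T=load('top0'); hsv=cv2.cvtColor(im,cv2.COLOR_RGB2HSV)
m=cv2.inRange(hsv,(8,180,120),(22,255,255))
cs,_=cv2.findContours(m,cv2.RETR_EXTERNAL,cv2.CHAIN_APPROX_NONE)
for c in cs:
    if cv2.contourArea(c)<100: continue
    P=np.array([onz(K,T,p[0],0.022)[:2] for p in c]).astype(np.float32)
    print(cv2.contourArea(c),cv2.boundingRect(c),cv2.minAreaRect(P*1000))
a=cv2.resize(im[170:310,260:350,::-1],None,fx=4,fy=4,interpolation=cv2.INTER_CUBIC)
s,_,_=load('side0')
b=cv2.resize(s[190:280,150:280,::-1],None,fx=3.3,fy=3.3,interpolation=cv2.INTER_CUBIC)
o=np.zeros((max(a.shape[0],b.shape[0]),a.shape[1]+b.shape[1],3),np.uint8);o[:a.shape[0],:a.shape[1]]=a;o[:b.shape[0],a.shape[1]:]=b
cv2.imwrite('pics/lids.png',o)
a=cv2.resize(im[130:265,110:200,::-1],None,fx=4,fy=4,interpolation=cv2.INTER_CUBIC)
b=cv2.resize(s[115:195,170:290,::-1],None,fx=3.5,fy=3.5,interpolation=cv2.INTER_CUBIC)
o=np.zeros((max(a.shape[0],b.shape[0]),a.shape[1]+b.shape[1],3),np.uint8);o[:a.shape[0],:a.shape[1]]=a;o[:b.shape[0],a.shape[1]:]=b
cv2.imwrite('pics/stage.png',o)
E
```

```text
1212.0 (285, 243, 49, 52) ((387.5163269042969, -296.63372802734375), (73.01602172851562, 116.5967788696289), 53.843475341796875)
632.5 (284, 190, 33, 37) ((544.5999145507812, -260.0368957519531), (56.19219970703125, 89.67963409423828), 63.7523078918457)
```

View pics/lids.png

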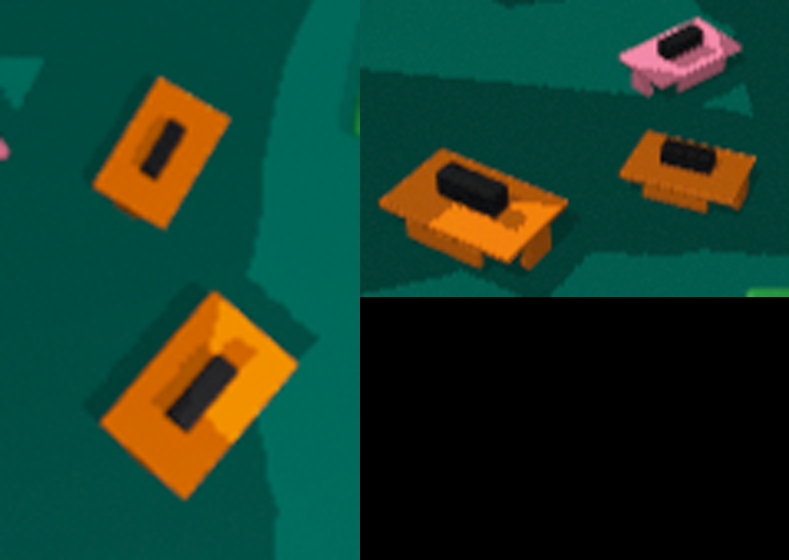

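View pics/stage.png

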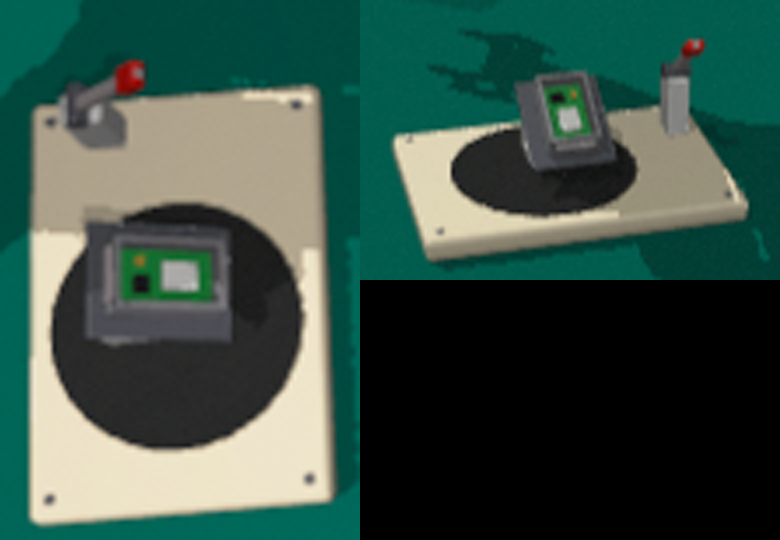

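The crop confirms it: the smaller orange lid measures 56 x 90 mm at plate height, against 56 x 89 in the text. The other is 73 x 117. Next, a rough triangulation of the stage and the lid.

Run:
```python
from h import *
np.set_printoptions(precision=4,suppress=True)
_,K,T=load('top0');_,K2,T2=load('side0')
def t(n,a,b): 
    x,r=tri([(K,T,a),(K2,T2,b)]); print(n,x,r)
# stage crop top: u=110+px/4, v=130+py/4 ; side: u=170+(px-360)/3.5, v=115+py/3.5
S=lambda px,py:(170+(px-360)/3.5,115+py/3.5); P=lambda px,py:(110+px/4,130+py/4)
t('pcb chip',P(180,275),S(569,119)); t('pcb black',P(141,284),S(557,98))
t('red tip',P(132,77),S(694,47)); t('pivot',P(75,105),S(676,70))
# ridge centres crop: top u=260+px/4,v=170+py/4; side 150+(px-360)/3.3,190+py/3.3
t('lid ridge',(260+163/4,170+149/4),(150+(687-360)/3.3,190+156/3.3))
```

```text
pcb chip [0.5221 0.1169 0.0768] [np.float64(0.001238835183504509), np.float64(0.001238835183504578)]
pcb black [0.5123 0.1373 0.0876] [np.float64(0.0016302855899003256), np.float64(0.0016302855899001556)]
red tip [0.6361 0.152  0.1272] [np.float64(0.0019730981095973273), np.float64(0.001973098109597346)]
pivot [0.6279 0.2026 0.0806] [np.float64(0.001577831882003997), np.float64(0.0015778318820039129)]
lid ridge [ 0.5457 -0.2615  0.0287] [np.float64(0.001036984692708817), np.float64(0.0010369846927089385)]
```

Call:
carry_out([
  [-0.04, -0.028, 0, 0, 0],
  [-0.08, -0.057, 0, 0, 0],
  [-0.12, -0.085, 0, 0, 0],
  [-0.16, -0.114, 0, 0, 0],
  [-0.2, -0.142, 0, 0, 0],
  [-0.24, -0.171, 0, 0, 0],
  [-0.28, -0.2, 0, 0, 0],
  [-0.32, -0.23, 0, 0, 0],
  [-0.36, -0.257, 0, 0, 0],
  [-0.396, -0.285, 0, 0, 0],
])

```text
clock: 1.15
position: [0.5009, 0.198, 0.2391]
orientation: [0.0, 0.181, 0.983, -0.0]
ft_force: [1.9, 0.5, 0.5]
grip_width: 0.0851
```

```bash
cat >> h.py <<'E'
def shot(n,f):
    im,c=snap(n,f); np.savez('pics/%s.npz'%f,im=im,K=c["mtx"],T=c["world_from_camera"]); return im
E
python3 - <<'E'
from h import *
shot('wrist','w1'); print(readout.get_obs()['joints'])
E
```

```text
[ 0.31210994  0.32667887  1.85014867 -0.00349217  0.96428112 -0.89121261]
```

View pics/w1.png

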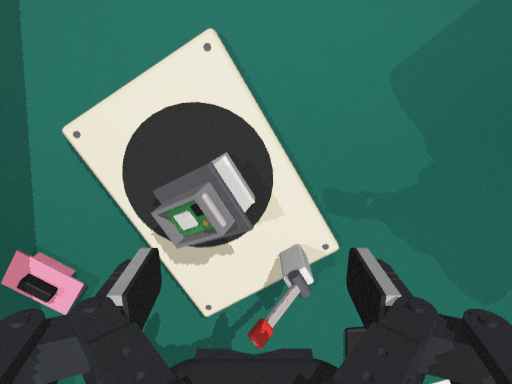

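Call:
carry_out([
  [-0.02, -0.041, 0, 0.5, 0],
  [-0.04, -0.083, 0, 1, 0],
  [-0.06, -0.124, 0, 2, 0],
  [-0.08, -0.166, 0, 2.5, 0],
  [-0.1, -0.207, 0, 3, 0],
  [-0.124, -0.248, 0, 3.5, 0],
  [-0.145, -0.29, 0, 4, 0],
  [-0.165, -0.33, 0, 5, 0],
  [-0.185, -0.37, 0, 5.5, 0],
  [-0.205, -0.413, 0, 5.5, 0],
])

```text
clock: 2.2
position: [0.5476, -0.2674, 0.2402]
orientation: [0.001, 0.229, 0.973, -0.001]
ft_force: [0.6, 0.5, 0.4]
grip_width: 0.0858
```

w1 shows the stage from above: housing at about (190,215), lever pivot about (298,285) and red pad about (260,333). Now the wrist view over the lid.

Run:
```python
from h import *
shot('wrist','w2'); print(readout.get_obs()['joints'])
```

```text
[-0.51082795  0.4247937   1.68820052 -0.00429553  1.02352794 -1.61620225]
```

View pics/w2.png

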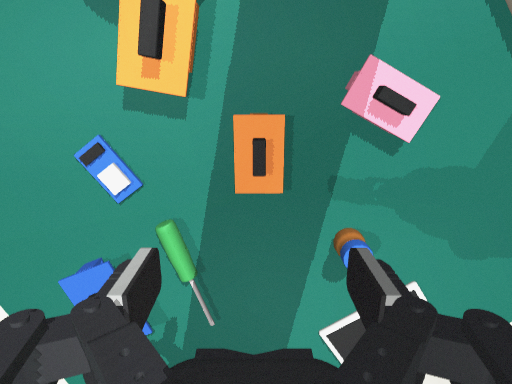

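w2: the lid is at about (259,154), nearly square with the image. The jar is at (350,245) and the driver at (185,265).

Run:
```python
from h import *
from scipy.spatial.transform import Rotation as Ro
np.set_printoptions(precision=4,suppress=True)
im,K,T=load('w2');hsv=cv2.cvtColor(im,cv2.COLOR_RGB2HSV)
m=cv2.inRange(hsv,(5,120,80),(22,255,255)); m[:100]=0;m[210:]=0;m[:,:220]=0;m[:,300:]=0
c=max(cv2.findContours(m,cv2.RETR_EXTERNAL,cv2.CHAIN_APPROX_NONE)[0],key=cv2.contourArea)
P=np.array([onz(K,T,p[0],0.022)[:2] for p in c]).astype(np.float32)*1000
print('plate',cv2.minAreaRect(P), cv2.minAreaRect(c))
sub=im[100:210,220:300].sum(2)<120; 
mm=np.zeros(im.shape[:2],np.uint8);mm[100:210,220:300]=sub*255
c2=max(cv2.findContours(mm,cv2.RETR_EXTERNAL,cv2.CHAIN_APPROX_NONE)[0],key=cv2.contourArea)
r=cv2.minAreaRect(c2);print('ridge px',r)
P=np.array([onz(K,T,p[0],0.038)[:2] for p in c2]).astype(np.float32)*1000
print('ridge at top z',cv2.minAreaRect(P))
_,K1,T1=load('top0');_,K3,T3=load('side0')
x,e=tri([(K,T,r[0]),(K1,T1,(300.75,207.25)),(K3,T3,(249.1,237.3))]);print(x,e)
o=readout.get_obs();p=o['position'];q=o['orientation'];R=Ro.from_quat(q[[1,2,3,0]]).as_matrix()
print(p,R); print('tool delta',R.T@(x-p), 'yaw tool y',np.degrees(np.arctan2(R[1,1],R[0,1])))
```

```text
plate ((545.3047485351562, -260.38189697265625), (55.432212829589844, 89.97785186767578), 63.77515411376953) ((258.5, 153.0), (80.0, 51.0), 90.0)
ridge px ((258.5, 139.5), (1.0, 11.0), 90.0)
ridge at top z ((527.9520874023438, -252.1632537841797), (11.470437049865723, 1.0436592102050781), 63.57748794555664)
[ 0.5408 -0.2575  0.0253] [np.float64(0.011764555029397385), np.float64(0.006167002033492236), np.float64(0.006430312540194426)]
[ 0.5482 -0.274   0.2403] [[-0.8946  0.4468  0.0026]
 [ 0.4468  0.8946 -0.0057]
 [-0.0049 -0.0039 -1.    ]]
tool delta [0.0151 0.0123 0.2149] yaw tool y 63.46026989297752
```

Run:
```python
from h import *
np.set_printoptions(precision=4,suppress=True)
im,K,T=load('w2');_,K1,T1=load('top0');_,K3,T3=load('side0')
c=im[110:200,225:295].max(2); mm=np.zeros(im.shape[:2],np.uint8);mm[110:200,225:295]=(c<70)*255
cc=max(cv2.findContours(mm,cv2.RETR_EXTERNAL,cv2.CHAIN_APPROX_NONE)[0],key=cv2.contourArea);r=cv2.minAreaRect(cc);print(r)
x,e=tri([(K,T,r[0]),(K1,T1,(300.75,207.25)),(K3,T3,(249.1,237.3))]);print(x,e)
print(onz(K,T,r[0],.036), readout.get_obs()['position'])
# plate height: plate corners bracket wrist vs top contour centre
m1=cv2.minAreaRect(cc)
h=cv2.cvtColor(load('top0')[0],cv2.COLOR_RGB2HSV);m=cv2.inRange(h,(8,150,90),(22,255,255));m[:185]=0;m[230:]=0
k=max(cv2.findContours(m,cv2.RETR_EXTERNAL,cv2.CHAIN_APPROX_NONE)[0],key=cv2.contourArea);rt=cv2.minAreaRect(k);print(rt)
x,e=tri([(K,T,(258.5,153)),(K1,T1,rt[0])]);print('plate',x,e)
```

```text
((259.0, 156.5), (37.0, 12.0), 90.0)
[ 0.546  -0.261   0.0283] [np.float64(0.0006319824155347953), np.float64(0.0013178139600045103), np.float64(0.0008807216630770566)]
[ 0.5448 -0.2598  0.036 ] [ 0.5482 -0.274   0.2403]
((299.6617431640625, 207.8970489501953), (21.265823364257812, 33.09922409057617), 30.963756561279297)
plate [ 0.5427 -0.259   0.0282] [np.float64(0.00022931564450324397), np.float64(0.00022931564450322283)]
```

Call:
carry_out([
  [0.009, 0.0117, 0.04, 0, 0],
  [0.009, 0.0117, 0.09, 0, 0],
  [0.009, 0.0117, 0.13, 0, 0],
  [0.009, 0.0117, 0.15, 0, 0],
  [0.009, 0.0117, 0.15, 0, 0],
])

```text
clock: 2.75
position: [0.5439, -0.2593, 0.0872]
orientation: [-0.001, 0.23, 0.973, -0.002]
ft_force: [1.2, -0.0, 0.3]
grip_width: 0.0854
```

```bash
cat >> h.py <<'E'
from scipy.spatial.transform import Rotation as Ro
def tool():
    o=readout.get_obs();q=o['orientation'];return o['position'],Ro.from_quat(q[[1,2,3,0]]).as_matrix(),o
E
python3 - <<'E'
from h import *
np.set_printoptions(precision=4,suppress=True)
p,R,o=tool();print(p,o['joints'],o['ft_force']);print(R);print(R.T@(np.array([.5455,-.2605,.033])-p),np.degrees(np.arctan2(R[1,1],R[0,1])))
shot('wrist','w3')
E
```

```text
[ 0.5439 -0.2593  0.0872] [-0.4929  0.6007  1.8328 -0.0058  0.7085 -1.5961] [ 1.2031 -0.0044  0.3399]
[[-0.8946  0.4469 -0.0022]
 [ 0.4469  0.8946 -0.0031]
 [ 0.0005 -0.0037 -1.    ]]
[-0.002  -0.0001  0.0542] 63.45451339530268
```

View pics/w3.png

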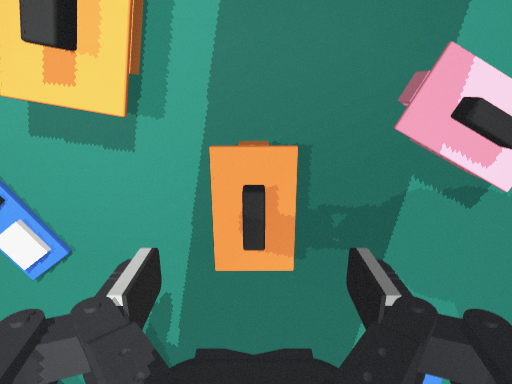

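w3: the lid ridge is at (254,217), centred between the open fingers. Descend and grip.

Call:
carry_out([
  [-0.002, 0, 0.03, 0, 0],
  [-0.002, 0, 0.05, 0, 0],
  [-0.002, 0, 0.054, 0, 0],
  [-0.002, 0, 0.054, 0, 0],
  [-0.002, 0, 0.054, 0, 1],
  [-0.002, 0, 0.054, 0, 1],
  [-0.002, 0, 0.054, 0, 1],
  [-0.002, 0, 0.054, 0, 1],
  [-0.002, 0, 0.054, 0, 1],
  [-0.002, 0, 0.054, 0, 1],
], newtons=60)

```text
clock: 3.8
position: [0.547, -0.2611, 0.0357]
orientation: [0.001, 0.23, 0.973, -0.002]
ft_force: [-1.3, 1.2, 8.4]
grip_width: 0.0122
```

Call:
carry_out([
  [0, 0, -0.02, 0, 1],
  [0, 0, -0.06, 0, 1],
  [0, 0, -0.11, 0, 1],
  [0, 0, -0.16, 0, 1],
  [0, 0, -0.2, 0, 1],
  [0, 0, -0.2, 0, 1],
])

```text
clock: 4.4
position: [0.5494, -0.2615, 0.2416]
orientation: [0.005, 0.229, 0.973, -0.003]
ft_force: [0.7, -0.2, -0.6]
grip_width: 0.012
```

Run:
```python
from h import *
np.set_printoptions(precision=4,suppress=True)
p,R,o=tool();print(p,o['joints'],o['ft_force'],o['grip_width']);print(R)
shot('wrist','w4')
```

```text
[ 0.5494 -0.2615  0.2416] [-0.4918  0.4141  1.7027 -0.0044  1.0134 -1.5972] [ 0.6545 -0.2152 -0.6201] 0.012020960033828753
[[-0.8946  0.4467  0.0084]
 [ 0.4466  0.8947 -0.0087]
 [-0.0114 -0.0041 -0.9999]]
```

View pics/w4.png

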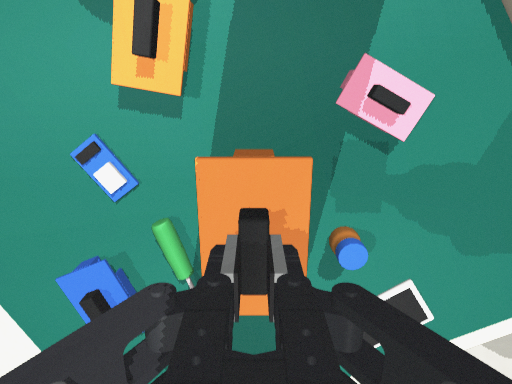

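The lid is held squarely. The moves allow no direct tilt, so I'll try the documented "out of reach is approached as far as the arm can" behaviour to lean the tool by 30°. It would be at azimuth -90°, at the inner reach limit. Going there and turning the jaws along world x first.

Call:
carry_out([
  [0.03, -0.036, 0, 6, 1],
  [0.06, -0.072, 0, 12, 1],
  [0.09, -0.108, 0, 18, 1],
  [0.12, -0.144, 0, 24, 1],
  [0.15, -0.18, 0, 30, 1],
  [0.18, -0.216, 0, 36, 1],
  [0.21, -0.252, 0, 42, 1],
  [0.24, -0.288, 0, 48, 1],
  [0.27, -0.324, 0, 54, 1],
  [0.3, -0.36, 0, 60, 1],
])

```text
clock: 5.45
position: [0.1169, -0.4485, 0.2365]
orientation: [0.004, 0.687, 0.727, -0.0]
ft_force: [0.7, -1.4, -0.3]
grip_width: 0.0122
```

Run:
```python
from h import *
np.set_printoptions(precision=4,suppress=True)
p,R,o=tool();print(p,o['joints'],o['ft_force'],o['grip_width']);print(R);print(R.T@(np.array([0,-.48,.24])-p))
```

```text
[ 0.1169 -0.4485  0.2365] [-1.3842  0.2198  2.0155  0.0048  0.9004 -1.4434] [ 0.6883 -1.4111 -0.2789] 0.012174564283383487
[[-0.0562  0.9984  0.0048]
 [ 0.9984  0.0562 -0.0051]
 [-0.0054  0.0045 -1.    ]]
[-0.0249 -0.1185 -0.0039]
```

Call:
carry_out([
  [0.005, -0.04, 0, 1.5, 1],
  [0.01, -0.08, 0, 3.2, 1],
  [0.015, -0.117, 0, 3.2, 1],
  [0.03, -0.117, 0, 3.2, 1],
  [0.05, -0.117, 0, 3.2, 1],
  [0.07, -0.117, 0, 3.2, 1],
  [0.09, -0.117, 0, 3.2, 1],
  [0.09, -0.117, 0, 3.2, 1],
])

```text
clock: 6.25
position: [-0.0045, -0.3618, 0.2343]
orientation: [0.002, 0.707, 0.707, 0.001]
ft_force: [0.1, 1.4, -1.5]
grip_width: 0.0125
```

Run:
```python
from h import *
np.set_printoptions(precision=4,suppress=True)
p,R,o=tool();print(p,o['joints'],o['ft_force'],o['grip_width']);print(R)
```

```text
[-0.0045 -0.3618  0.2343] [-1.6724  0.0741  2.2073  0.0071  0.8593 -1.6774] [ 0.0544  1.4048 -1.459 ] 0.012474342503962704
[[-0.0004  1.      0.0052]
 [ 1.      0.0004 -0.0014]
 [-0.0014  0.0052 -1.    ]]
```

Call:
carry_out([
  [0.03, 0.0, 0, 0, 1],
  [0.06, 0.0, 0, 0, 1],
  [0.09, 0.0, 0, 0, 1],
  [0.11, 0.0, 0, 0, 1],
  [0.11, 0.0, 0, 0, 1],
])

```text
clock: 6.75
position: [-0.0041, -0.2491, 0.2335]
orientation: [0.002, 0.707, 0.707, 0.002]
ft_force: [-0.0, 0.0, -1.3]
grip_width: 0.0124
```

Run:
```python
from h import *
np.set_printoptions(precision=4,suppress=True)
p,R,o=tool();print(p,o['joints'],o['ft_force'],o['grip_width']);print(R)
```

```text
[-0.0041 -0.2491  0.2335] [-1.717  -0.1172  2.3936  0.0071  0.8666 -1.7221] [-0.0416  0.0014 -1.282 ] 0.01236040926250286
[[-0.0005  1.      0.0056]
 [ 1.      0.0005  0.0006]
 [ 0.0006  0.0056 -1.    ]]
```

Run:
```python
import numpy as np
from scipy.optimize import least_squares
np.set_printoptions(precision=4,suppress=True)
D=[([.4809,1.5969,1.0651],[.2311,.6071,.2387]),([.3267,1.8501,.9643],[.5009,.198,.2391]),([-.1172,2.3936,.8666],[-.0041,-.2491,.2335]),([.6007,1.8328,.7085],[.5439,-.2593,.0872]),([.0741,2.2073,.8593],[-.0045,-.3618,.2343]),([.4141,1.7027,1.0134],[.5494,-.2615,.2416])]
def f(p,q):
    a,h,L1,L2,e,Lt=p;s=q[0];t=q[0]+q[1];u=t+q[2]
    return np.array([a+L1*np.sin(s)+L2*np.sin(t)+e*np.cos(t)+Lt*np.sin(u),h+L1*np.cos(s)+L2*np.cos(t)-e*np.sin(t)+Lt*np.cos(u)])
res=least_squares(lambda p:np.concatenate([f(p,q)-[np.hypot(*x[:2]),x[2]] for q,x in D]+[1e-4*(p-[0,.4,.5,.5,0,.2])]),[0,.4,.5,.5,0,.2])
print(res.x,np.abs(res.fun).max())
```

```text
[0.0011 0.333  0.5952 0.4443 0.0315 0.3786] 0.001004942656409935
```

Run:
```python
from h import *
np.set_printoptions(precision=3,suppress=True)
_,K,T=load('side0')
for uv in [(97,88),(115,92),(135,85),(190,85),(150,84),(215,90),(250,80),(145,107),(300,107)]: print(uv,onz(K,T,uv,0.0))
for p in [(0,.9,.5),(0,1.1,.5),(0,1.1,.2),(.1,1,.3)]: print(p,proj(K,T,p))
shot('side','s1'); shot('top','t1')
```

```text
(97, 88) [-0.032  0.9    0.   ]
(115, 92) [0.056 0.845 0.   ]
(135, 85) [0.134 0.934 0.   ]
(190, 85) [0.387 0.925 0.   ]
(150, 84) [0.201 0.945 0.   ]
(215, 90) [0.502 0.853 0.   ]
(250, 80) [0.677 0.986 0.   ]
(145, 107) [0.205 0.663 0.   ]
(300, 107) [0.855 0.633 0.   ]
(0, 0.9, 0.5) [ 84.025 -34.634]
(0, 1.1, 0.5) [ 93.838 -39.956]
(0, 1.1, 0.2) [104.822  31.922]
(0.1, 1, 0.3) [120.691  13.878]
```

View pics/s1.png

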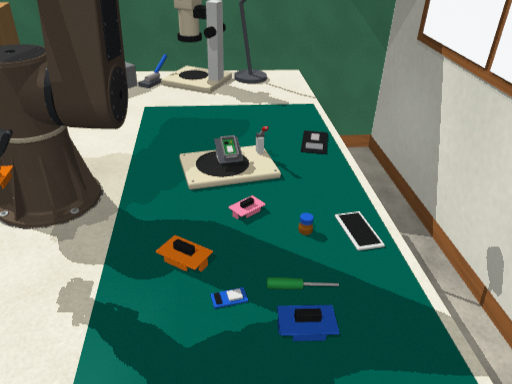

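Call:
carry_out([
  [0.0, 0.04, -0.02, 0, 1],
  [0.0, 0.08, -0.04, 0, 1],
  [0.0, 0.12, -0.06, 0, 1],
  [0.01, 0.16, -0.09, 0, 1],
  [0.03, 0.2, -0.12, 0, 1],
  [0.05, 0.24, -0.14, 0, 1],
  [0.07, 0.28, -0.16, 0, 1],
  [0.1, 0.31, -0.18, 0, 1],
  [0.13, 0.34, -0.2, 0, 1],
  [0.17, 0.37, -0.22, 0, 1],
])

```text
clock: 7.85
position: [0.3419, -0.1087, 0.4401]
orientation: [0.003, 0.707, 0.707, 0.001]
ft_force: [0.5, -2.2, -0.5]
grip_width: 0.012
```

Call:
carry_out([
  [0.045, 0.01, 0, 0, 1],
  [0.09, 0.02, 0, 0, 1],
  [0.135, 0.03, 0, 0, 1],
  [0.18, 0.04, 0, 0, 1],
  [0.225, 0.04, 0, 0, 1],
  [0.27, 0.04, 0, 0, 1],
  [0.315, 0.03, 0, 0, 1],
  [0.36, 0.02, 0, 0, 1],
  [0.405, 0.0, 0, 0, 1],
  [0.45, -0.03, 0, 0, 1],
])

```text
clock: 8.85
position: [0.314, 0.341, 0.4381]
orientation: [0.003, 0.707, 0.707, 0.001]
ft_force: [0.8, 1.4, -1.1]
grip_width: 0.0121
```

Run:
```python
from h import *
np.set_printoptions(precision=4,suppress=True)
p,R,o=tool();print(p,o['joints'],o['ft_force'],o['grip_width']);print(R)
```

```text
[0.314  0.341  0.4381] [ 0.7657  0.0503  1.7013 -0.0058  1.3878  0.7663] [ 0.7636  1.3693 -1.0703] 0.01207598410102262
[[-0.0005  1.      0.0056]
 [ 1.      0.0005 -0.0025]
 [-0.0025  0.0056 -1.    ]]
```

Call:
carry_out([
  [0.036, -0.034, 0, 0, 1],
  [0.072, -0.068, 0, 0, 1],
  [0.108, -0.102, 0, 0, 1],
  [0.144, -0.136, -0.01, 0, 1],
  [0.18, -0.17, -0.02, 0, 1],
  [0.216, -0.204, -0.03, 0, 1],
  [0.252, -0.238, -0.04, 0, 1],
  [0.288, -0.272, -0.05, 0, 1],
  [0.324, -0.305, -0.05, 0, 1],
  [0.37, -0.314, -0.05, 0, 1],
])

```text
clock: 9.85
position: [-0.0048, 0.713, 0.4852]
orientation: [0.002, 0.706, 0.708, 0.001]
ft_force: [1.1, 1.5, -0.1]
grip_width: 0.0121
```

Call:
carry_out([
  [0.05, 0, 0, 0, 1],
  [0.1, 0, 0, 0, 1],
  [0.15, 0, 0, 0, 1],
  [0.2, 0, 0, 0, 1],
  [0.24, 0, 0, 0, 1],
  [0.24, 0, 0, 0, 1],
  [0.24, 0, 0, 0, 1],
])

```text
clock: 10.55
position: [-0.0059, 0.9139, 0.4538]
orientation: [-0.01, 0.706, 0.708, 0.013]
ft_force: [-0.3, 0.5, -1.3]
grip_width: 0.0119
```

Run:
```python
from h import *
np.set_printoptions(precision=4,suppress=True)
p,R,o=tool();print(p,o['joints'],o['ft_force'],o['grip_width']);print(R)
```

```text
[-0.0059  0.9139  0.4538] [ 1.5454  0.9319  0.2374 -0.0035  1.9406  1.5402] [-0.3418  0.4956 -1.3265] 0.011939541500386465
[[-0.0039  1.      0.0041]
 [ 0.9995  0.0038  0.0316]
 [ 0.0315  0.0042 -0.9995]]
```

The tool leaned 1.8° in the wanted sense at the reach limit, with joint 3 on its stop. Push further.

Call:
carry_out([
  [0.05, 0, -0.025, 0, 1],
  [0.1, 0, -0.05, 0, 1],
  [0.15, 0, -0.075, 0, 1],
  [0.2, 0, -0.1, 0, 1],
  [0.25, 0, -0.125, 0, 1],
  [0.3, 0, -0.15, 0, 1],
])

```text
clock: 11.15
position: [-0.0057, 0.9286, 0.4589]
orientation: [-0.026, 0.705, 0.708, 0.029]
ft_force: [0.6, -0.2, -1.1]
grip_width: 0.0121
```

Run:
```python
from h import *
np.set_printoptions(precision=4,suppress=True)
p,R,o=tool();print(p,o['joints'],o['ft_force'],o['grip_width']);print(R)
```

```text
[-0.0057  0.9286  0.4589] [ 1.545   0.9285  0.2348 -0.002   1.9005  1.5404] [ 0.5766 -0.2404 -1.1283] 0.012114815971100668
[[-0.0041  1.      0.0039]
 [ 0.997   0.0038  0.0776]
 [ 0.0776  0.0042 -0.997 ]]
```

Call:
carry_out([
  [0.5, 0, -0.2, 0, 1],
  [0.5, 0, -0.2, 0, 1],
  [0.5, 0, -0.2, 0, 1],
])

```text
clock: 11.45
position: [-0.0055, 0.9458, 0.4596]
orientation: [-0.042, 0.704, 0.707, 0.045]
ft_force: [0.5, 0.3, -1.0]
grip_width: 0.0119
```

Call:
carry_out([
  [0.5, 0, -0.2, 0, 1],
])

```text
clock: 11.55
position: [-0.0056, 0.9564, 0.4633]
orientation: [-0.054, 0.704, 0.706, 0.057]
ft_force: [0.3, 0.3, -1.2]
grip_width: 0.0121
```

Call:
carry_out([
  [0.5, 0, -0.2, 0, 1],
])

```text
clock: 11.65
position: [-0.0056, 0.9667, 0.4706]
orientation: [-0.067, 0.702, 0.705, 0.069]
ft_force: [-0.2, -0.6, -0.8]
grip_width: 0.012
```

Run:
```python
from h import *
np.set_printoptions(precision=4,suppress=True)
p,R,o=tool();print(p,o['joints'],o['ft_force'],o['grip_width']);print(R)
```

```text
[-0.0056  0.9667  0.4706] [1.5446 0.9214 0.2356 0.0019 1.7914 1.541 ] [-0.237  -0.5945 -0.84  ] 0.01204254674989046
[[-0.0044  1.      0.0032]
 [ 0.9814  0.0037  0.1919]
 [ 0.1919  0.004  -0.9814]]
```

Single-row calls ratchet about 2° each; I'll continue to 30°.

Call:
carry_out([
  [0.5, 0, -0.15, 0, 1],
])

```text
clock: 11.75
position: [-0.0056, 0.9786, 0.4765]
orientation: [-0.08, 0.701, 0.704, 0.083]
ft_force: [-0.5, -0.5, -0.5]
grip_width: 0.0117
```

Call:
carry_out([
  [0.5, 0, -0.15, 0, 1],
])

```text
clock: 11.85
position: [-0.0056, 0.9901, 0.4825]
orientation: [-0.093, 0.699, 0.702, 0.096]
ft_force: [0.9, 0.5, -1.4]
grip_width: 0.0118
```

Call:
carry_out([
  [0.5, 0, -0.15, 0, 1],
])

```text
clock: 11.95
position: [-0.0056, 1.0007, 0.4904]
orientation: [-0.106, 0.697, 0.7, 0.109]
ft_force: [-0.4, 0.8, -1.0]
grip_width: 0.0119
```

Call:
carry_out([
  [0.5, 0, -0.15, 0, 1],
])

```text
clock: 12.05
position: [-0.0057, 1.0106, 0.4998]
orientation: [-0.119, 0.695, 0.698, 0.122]
ft_force: [-0.3, -0.1, -0.3]
grip_width: 0.0119
```

Call:
carry_out([
  [0.5, 0, -0.1, 0, 1],
])

```text
clock: 12.15
position: [-0.0057, 1.022, 0.5079]
orientation: [-0.133, 0.693, 0.696, 0.135]
ft_force: [0.2, -0.0, -0.5]
grip_width: 0.0123
```

Call:
carry_out([
  [0.5, 0, -0.1, 0, 1],
])

```text
clock: 12.25
position: [-0.0057, 1.0328, 0.516]
orientation: [-0.146, 0.69, 0.693, 0.148]
ft_force: [0.2, -0.5, -0.6]
grip_width: 0.0122
```

```bash
cat > st.py <<'E'
from h import *
np.set_printoptions(precision=4,suppress=True)
p,R,o=tool();print(p,o['joints'],o['ft_force'],o['grip_width']);print(R);print('tilt',np.degrees(np.arctan2(R[1,2],-R[2,2])))
E
python3 st.py
```

```text
[-0.0057  1.0328  0.516 ] [1.5438 0.8983 0.2354 0.009  1.5889 1.5414] [ 0.1753 -0.5442 -0.6235] 0.012242912329883213
[[-0.0049  1.      0.002 ]
 [ 0.9135  0.0037  0.4069]
 [ 0.4069  0.0038 -0.9135]]
tilt 24.008613611786927
```

Run:
```python
from h import *
np.set_printoptions(precision=4,suppress=True)
im,K,T=load('w1')
cv2.imwrite('pics/w1c.png',cv2.resize(im[140:350,140:340,::-1],None,fx=3.5,fy=2.8,interpolation=cv2.INTER_CUBIC)[:600])
g=im.astype(int); m=((g.min(2)>150)).astype(np.uint8)*255
c=max(cv2.findContours(m,cv2.RETR_EXTERNAL,cv2.CHAIN_APPROX_NONE)[0],key=cv2.contourArea)
# refined screws
for z in (.015,.02):
  S=[onz(K,T,p,z) for p in [(208,47),(77,134),(208,307),(325,246)]]
  for a,b in [(0,1),(3,2),(0,3),(1,2)]:
    d=S[b]-S[a];print(z,a,b,np.linalg.norm(d),np.degrees(np.arctan2(d[1],d[0])))
_,K1,T1=load('top0')
# top: screws in stage crop: (50,122),(296,104),(309,479),(49,499)
Q=[(110+x/4,130+y/4) for x,y in [(50,122),(296,104),(309,479),(49,499)]]
S=[onz(K1,T1,p,.018) for p in Q]
for a,b in [(0,1),(3,2),(0,3),(1,2)]:
    d=S[b]-S[a];print('top',a,b,np.linalg.norm(d),np.degrees(np.arctan2(d[1],d[0])))
W=[(325,246),(208,307),(77,134),(208,47)]
for q,w in zip(Q,W): print(tri([(K,T,w),(K1,T1,q)]))
```

```text
0.015 0 1 0.17307283866658174 -80.06626161487183
0.015 3 2 0.17314779028198646 -79.73544437731027
0.015 0 3 0.2631897103482724 9.969491988843306
0.015 1 2 0.2641893990006584 9.953727575787953
0.02 0 1 0.17065367882954707 -80.06626161487183
0.02 3 2 0.1707275827939217 -79.7354443773103
0.02 0 3 0.2595109241117914 9.969491988843304
0.02 1 2 0.26049663941829576 9.953727575787948
top 0 1 0.17117793294009082 -79.98521736467183
top 3 2 0.17087454419554 -80.08480104823805
top 0 3 0.26075145713545356 -169.8338059387559
top 1 2 0.261047821785991 -169.9006235552806
(array([0.6299, 0.2404, 0.0231]), [np.float64(0.0004885081722460603), np.float64(0.0004885081722459995)])
(array([0.6606, 0.0732, 0.0215]), [np.float64(0.0009782988434223082), np.float64(0.0009782988434222934)])
(array([0.4048, 0.0274, 0.0189]), [np.float64(0.001156314894140885), np.float64(0.0011563148941408062)])
(array([0.3753, 0.196 , 0.0171]), [np.float64(0.0009811143646094016), np.float64(0.000981114364609365)])
```

View pics/w1c.png

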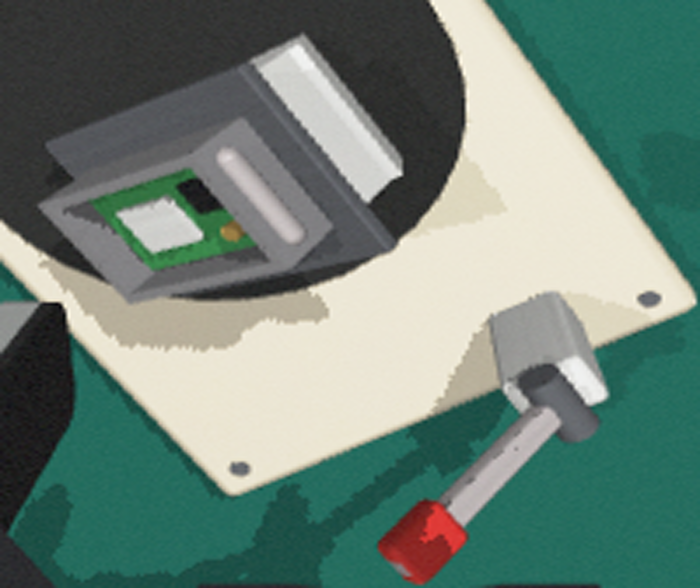

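Run:
```python
from h import *
np.set_printoptions(precision=4,suppress=True)
im,K,T=load('w1')
P=lambda x,y:(140+x/3.5,140+y/2.8)
def d(n,a,b):
    A=onz(K,T,P(*a),.1);B=onz(K,T,P(*b),.1);v=B-A;print(n,np.linalg.norm(v),np.degrees(np.arctan2(v[1],v[0])))
d('cradle hi',(244,66),(392,247));d('block',(303,37),(402,165));d('bead',(228,155),(297,238));d('rim hi',(245,120),(332,228));d('rim lo',(42,205),(130,300));d('plate',(490,10),(690,300))
im,K,T=load('top0')
cv2.imwrite('pics/t0c.png',cv2.resize(im[180:225,120:180,::-1],None,fx=12,fy=12,interpolation=cv2.INTER_CUBIC))
im,K,T=load('side0')
cv2.imwrite('pics/s0c.png',cv2.resize(im[128:172,205:275,::-1],None,fx=11,fy=11,interpolation=cv2.INTER_CUBIC))
```

```text
cradle hi 0.07122177222773592 10.060410525215595
block 0.04814972916855972 9.516600500976521
bead 0.03338109279290319 9.491547687210481
rim hi 0.04261071211869601 9.172465271304144
rim lo 0.03997025896287721 9.91149671361557
plate 0.11295981587686685 9.038001929021037
```

View pics/t0c.png

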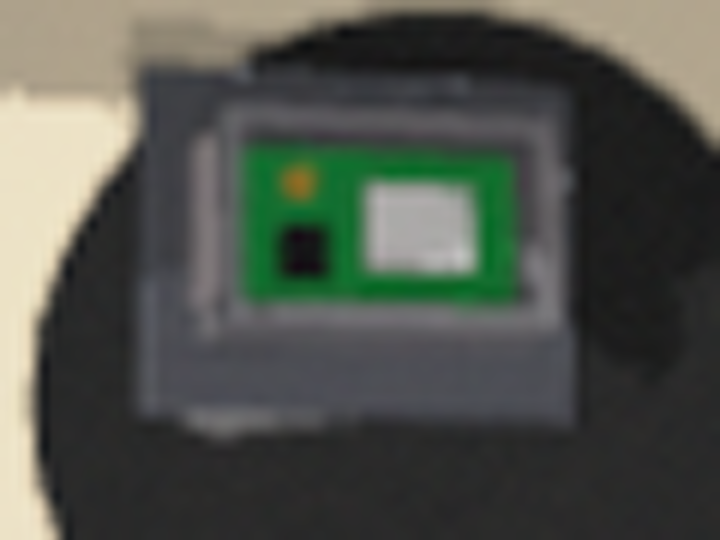

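View pics/s0c.png

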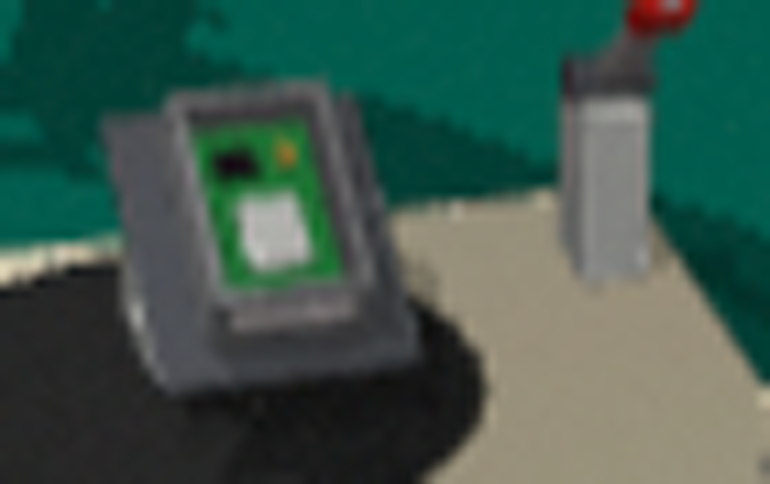

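Run:
```python
from h import *
shot('wrist','w5'); shot('side','s2')
im,_,_=load('s1'); crop(im,0,0,150,110,5,'s1c')
```

```text
(no output)
```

View pics/w5.png

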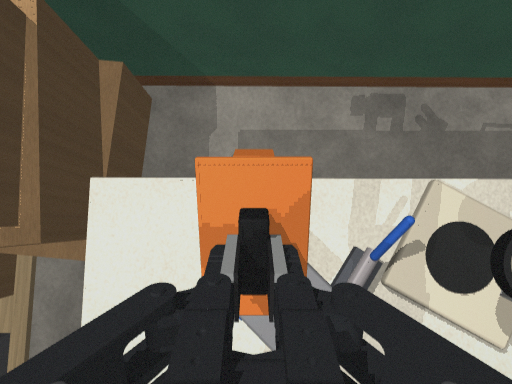

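View pics/s2.png

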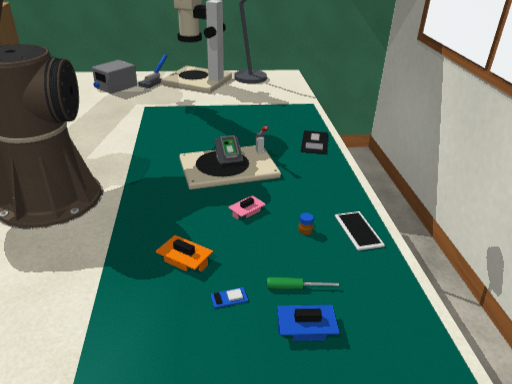

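View pics/s1c.png

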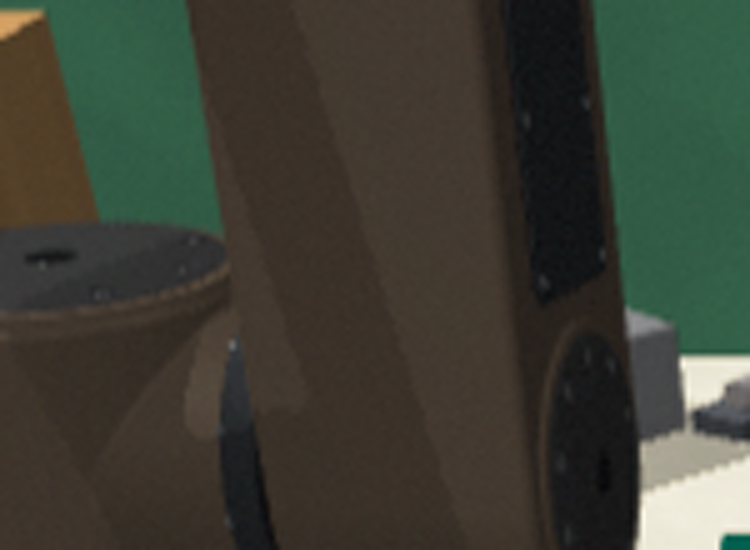

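Run:
```python
from h import *
np.set_printoptions(precision=3,suppress=True)
im,K,T=load('w5');print(T[:3,3])
for uv,z in [((90,178),0),((84,320),0),((150,97),-.75),((137,178),-.75),((120,60),0),((103,60),0),((103,60),-.4),((103,60),.4),((20,60),.4),((20,250),.4),((90,245),0),((85,245),-.4)]: print(uv,z,onz(K,T,uv,z))
_,K,T=load('side0')
o,d=ray(K,T,(19,45)); 
for y in (.7,.9,1.2,1.4): print(o+d*(y-o[1])/d[1])
o,d=ray(K,T,(9,3)); 
for y in (.7,.9,1.2,1.4): print(o+d*(y-o[1])/d[1])
```

```text
[-0.006  1.048  0.669]
(90, 178) 0 [-0.347  1.146  0.   ]
(84, 320) 0 [-0.341  0.859  0.   ]
(150, 97) -0.75 [-0.477  1.631 -0.75 ]
(137, 178) -0.75 [-0.52   1.256 -0.75 ]
(120, 60) 0 [-0.297  1.407  0.   ]
(103, 60) 0 [-0.334  1.407  0.   ]
(103, 60) -0.4 [-0.53   1.621 -0.4  ]
(103, 60) 0.4 [-0.138  1.193  0.4  ]
(20, 60) 0.4 [-0.211  1.192  0.4  ]
(20, 250) 0.4 [-0.197  1.028  0.4  ]
(90, 245) 0 [-0.338  1.007  0.   ]
(85, 245) -0.4 [-0.553  0.983 -0.4  ]
[-0.244  0.7    0.245]
[-0.321  0.9    0.193]
[-0.436  1.2    0.115]
[-0.513  1.4    0.063]
[-0.241  0.7    0.395]
[-0.318  0.9    0.359]
[-0.433  1.2    0.306]
[-0.509  1.4    0.271]
```

The stage is yawed 10° (plate edges and housing edges both give 9–10°), so the tool axis must become (-0.087, 0.492, -0.866). I need the remaining lean toward azimuth ~134°, done high up (z≈0.7), clear of the cabinet.

Call:
carry_out([
  [-0.0224, -0.0357, -0.0235, 0, 1],
  [-0.0448, -0.0714, -0.047, 0, 1],
  [-0.0672, -0.107, -0.0705, 0, 1],
  [-0.09, -0.143, -0.094, 0, 1],
  [-0.112, -0.178, -0.1175, 0, 1],
  [-0.134, -0.214, -0.141, 0, 1],
  [-0.157, -0.25, -0.1645, 0, 1],
  [-0.179, -0.286, -0.188, 0, 1],
  [-0.2, -0.321, -0.2115, 0, 1],
  [-0.224, -0.357, -0.235, 0, 1],
])

```text
clock: 13.35
position: [-0.3629, 0.7293, 0.6394]
orientation: [-0.146, 0.69, 0.693, 0.148]
ft_force: [-0.0, 0.7, -1.5]
grip_width: 0.0117
```

```bash
python3 st.py
python3 - <<'E'
from h import *
shot('wrist','w6')
E
```

```text
[-0.3629  0.7293  0.6394] [ 2.0858  0.4384  0.802  -0.2042  1.5333  2.0514] [-0.0297  0.6812 -1.5133] 0.011712724150959464
[[-0.0046  1.      0.0025]
 [ 0.9135  0.0032  0.4069]
 [ 0.4069  0.0041 -0.9135]]
tilt 24.01176495051859
```

View pics/w6.png

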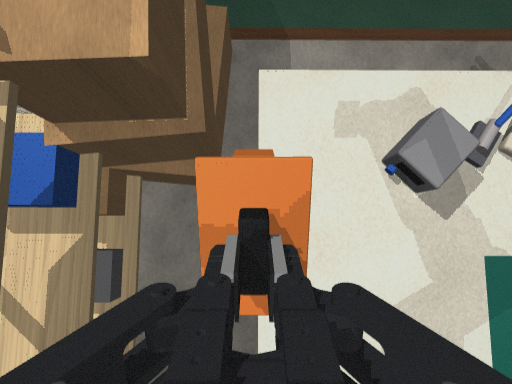

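w6: shelf and boxes at left (box corner at (148,55)). The parallax of its vertical edge puts the top at about z 0.3–0.4, well below my z≈0.65–0.7. Continue.

Call:
carry_out([
  [-0.024, -0.038, -0.025, 0, 1],
  [-0.047, -0.076, -0.05, 0, 1],
  [-0.071, -0.115, -0.075, 0, 1],
  [-0.095, -0.153, -0.1, 0, 1],
  [-0.12, -0.19, -0.125, 0, 1],
  [-0.14, -0.225, -0.145, 0, 1],
  [-0.148, -0.237, -0.155, 0, 1],
])

```text
clock: 14.1
position: [-0.6068, 0.5212, 0.7239]
orientation: [-0.148, 0.688, 0.695, 0.146]
ft_force: [-0.6, 1.2, 0.3]
grip_width: 0.0123
```

```bash
cat >> st.py <<'E'
n=np.array([-.0868,.4924,-.866]); print('dz',n-R[:,2],'push(tool) for nw', R.T@np.array([-.605,.379,.7]))
E
python3 st.py
```

```text
[-0.6068  0.5212  0.7239] [ 2.5464  0.6021  0.3102 -0.3692  1.9559  2.3487] [-0.6224  1.2092  0.2728] 0.012337785456140619
[[-0.0094  0.9999 -0.0044]
 [ 0.9134  0.0103  0.4068]
 [ 0.4069 -0.0002 -0.9135]]
tilt 24.006558968430152
dz [-0.0824  0.0856  0.0475] push(tool) for nw [ 0.6367 -0.6012 -0.4826]
```

Call:
carry_out([
  [0.32, -0.3, -0.24, 0, 1],
])

```text
clock: 14.2
position: [-0.6179, 0.5272, 0.7331]
orientation: [-0.161, 0.683, 0.697, 0.146]
ft_force: [-39.6, 44.7, 34.6]
grip_width: 0.0119
```

Call:
carry_out([
  [0.32, -0.3, -0.24, 0, 1],
])

```text
clock: 14.3
position: [-0.6241, 0.5342, 0.7363]
orientation: [-0.174, 0.679, 0.698, 0.147]
ft_force: [-0.1, 1.0, -2.2]
grip_width: 0.0122
```

```bash
python3 st.py
```

```text
[-0.6241  0.5342  0.7363] [ 2.5486  0.6303  0.2389 -0.376   1.9415  2.3243] [-0.1395  0.9933 -2.172 ] 0.01217493448405543
[[-0.0177  0.9989 -0.0433]
 [ 0.8964  0.035   0.4419]
 [ 0.4429 -0.031  -0.896 ]]
tilt 26.250996259582603
dz [-0.0435  0.0505  0.03  ] push(tool) for nw [ 0.6605 -0.6127 -0.4336]
```

Call:
carry_out([
  [0.32, -0.29, -0.22, 0, 1],
])

```text
clock: 14.4
position: [-0.629, 0.5393, 0.7476]
orientation: [-0.193, 0.674, 0.697, 0.148]
ft_force: [-0.5, -1.3, 0.3]
grip_width: 0.012
```

```bash
python3 st.py
```

```text
[-0.629   0.5393  0.7476] [ 2.5491  0.6235  0.2353 -0.378   1.9126  2.3207] [-0.5305 -1.3357  0.2607] 0.011988585335130282
[[-0.0159  0.9974 -0.0699]
 [ 0.8834  0.0468  0.4662]
 [ 0.4683 -0.0544 -0.8819]]
tilt 27.864415570323434
dz [-0.0169  0.0262  0.0159] push(tool) for nw [ 0.6722 -0.6238 -0.3983]
```

Call:
carry_out([
  [0.036, -0.02, -0.016, 0, 1],
])

```text
clock: 14.5
position: [-0.6294, 0.5507, 0.7574]
orientation: [-0.21, 0.67, 0.696, 0.148]
ft_force: [0.5, -1.3, -1.1]
grip_width: 0.012
```

```bash
python3 st.py
```

```text
[-0.6294  0.5507  0.7574] [ 2.5382  0.6169  0.2348 -0.3741  1.8813  2.3105] [ 0.534  -1.2869 -1.0803] 0.011952222613441464
[[-0.0132  0.9955 -0.094 ]
 [ 0.8713  0.0576  0.4874]
 [ 0.4906 -0.0754 -0.8681]]
tilt 29.310049377101862
dz [0.0072 0.005  0.0021] push(tool) for nw [ 0.6816 -0.6333 -0.3661]
```

Tool axis is within 0.5° of the target. Now triangulate the housing rim for the approach.

```bash
cat > geo.py <<'E'
from h import *
np.set_printoptions(precision=4,suppress=True)
xs=np.array([np.cos(np.radians(100)),np.sin(np.radians(100)),0]);zs=np.array([0,0,1.])
hz=np.cos(np.pi/6)*zs-.5*xs; hx=np.cos(np.pi/6)*xs+.5*zs; hy=np.cross(hz,hx)
E
python3 - <<'E'
from geo import *
_,K,T=load('w1');_,K1,T1=load('top0');_,K2,T2=load('side0')
W=lambda x,y:(140+x/3.5,140+y/2.8);Tp=lambda x,y:(120+x/12,180+y/12);S=lambda x,y:(205+x/11,128+y/11)
x,e=tri([(K,T,W(183.5,216.2)),(K1,T1,Tp(398,214)),(K2,T2,S(272,192))]);print(x,e)
x2,e=tri([(K,T,W(183.5,216.2)),(K2,T2,S(272,192))]);print(x2,e)
print('axes',hx,hy,hz)
# corners: high-far? w1c: A(245,120) high near-robot..., tri each with side
for n,a,b in [('a',(245,120),(168,97)),('b',(332,228),(325,82)),('c',(130,300),(372,285)),('d',(42,205),(218,305))]:
    y,e=tri([(K,T,W(*a)),(K2,T2,S(*b))]);print(n,y,e,[(y-x)@hx,(y-x)@hy,(y-x)@hz])
p,R,o=tool()
for h in (.15,):
    g=x+hz*h-hx*.0; d=g-p; print('delta world',d,'tool',R.T@d,np.linalg.norm(d))
print('spin',np.degrees(np.arcsin(-(R[:,0]@(hy)))),R[:,1]@hy)
# lever
x,e=tri([(K,T,W(425,540)),(K1,T1,(110+132/4,130+77/4)),(K2,T2,(170+(694-360)/3.5,115+47/3.5))]);print('tip',x,e)
x,e=tri([(K,T,W(558,402)),(K1,T1,(110+72/4,130+103/4)),(K2,T2,(170+(676-360)/3.5,115+70/3.5))]);print('piv',x,e)
E
```

```text
[0.5222 0.1239 0.0828] [np.float64(0.003034895965677123), np.float64(0.003797134429248508), np.float64(0.0031494009876219704)]
[0.5222 0.1271 0.0836] [np.float64(0.001861450036576155), np.float64(0.0018614500365759688)]
axes [-0.1504  0.8529  0.5   ] [-0.9848 -0.1736  0.    ] [ 0.0868 -0.4924  0.866 ]
a [0.4938 0.1601 0.0981] [np.float64(0.0025725278604573736), np.float64(0.0025725278604573454)] [np.float64(0.04278917653552581), np.float64(0.021711280051781467), np.float64(-0.007071234311347512)]
b [0.5381 0.1669 0.0974] [np.float64(0.004089850738312085), np.float64(0.004089850738312244)] [np.float64(0.04152462763515717), np.float64(-0.023132075886257458), np.float64(-0.007145796413271262)]
c [0.5496 0.0941 0.071 ] [np.float64(0.00025268322076968267), np.float64(0.00025268322077003503)] [np.float64(-0.035462484147586154), np.float64(-0.021829080721538444), np.float64(0.006846440643869803)]
d [0.5061 0.0862 0.0704] [np.float64(0.00019006614783645295), np.float64(0.00019006614783651874)] [np.float64(-0.03594062481262868), np.float64(0.02235835930395556), np.float64(0.006435633046418715)]
delta world [ 1.1646 -0.5006 -0.5447] tool [-0.7188  1.1717  0.1194] 1.3797480472028434
spin 7.9496868403555165 -0.9903583576658974
tip [0.6365 0.1534 0.1261] [np.float64(0.0007068016556897149), np.float64(0.002238699625500408), np.float64(0.001974155806333597)]
piv [0.6282 0.2019 0.0823] [np.float64(0.0014884784646376711), np.float64(0.0023515974829511747), np.float64(0.0013484625510299148)]
```

```bash
cat > go.py <<'E'
from geo import *
H=np.array([.5226,.120,.0882])
def D(g):
    p,R,o=tool(); return R.T@(np.asarray(g)-p)
E
python3 - <<'E'
from go import *
for g in [(-.1,.75,.62),(.1,.66,.53)]: print(D(g))
E
```

```text
[0.0993 0.5489 0.1667]
[-0.0259  0.7496  0.1822]
```

Call:
carry_out([
  [0.01, 0.046, 0.014, -1, 1],
  [0.018, 0.092, 0.028, -2, 1],
  [0.027, 0.138, 0.042, -3, 1],
  [0.036, 0.184, 0.056, -4, 1],
  [0.045, 0.23, 0.07, -5, 1],
  [0.054, 0.276, 0.084, -6, 1],
  [0.063, 0.322, 0.098, -7, 1],
  [0.072, 0.368, 0.112, -8, 1],
  [0.08, 0.414, 0.126, -8, 1],
  [0.085, 0.46, 0.14, -8, 1],
])

```text
clock: 15.5
position: [-0.1929, 0.7168, 0.6487]
orientation: [-0.201, 0.62, 0.74, 0.164]
ft_force: [-0.2, 0.5, -0.8]
grip_width: 0.0124
```

```bash
python3 st.py
python3 - <<'E'
from go import *
for g in [(.1,.66,.53),(.3,.55,.45),(.45,.35,.4)]: print(D(g))
E
```

```text
[-0.1929  0.7168  0.6487] [ 1.8035  0.1981  1.1639 -0.0228  1.2545  1.6289] [-0.1749  0.5434 -0.7865] 0.012354285540560898
[[-0.1496  0.9842 -0.0945]
 [ 0.852   0.1768  0.4928]
 [ 0.5017 -0.0068 -0.865 ]]
tilt 29.667704829956232
dz [ 0.0077 -0.0004 -0.001 ] push(tool) for nw [ 0.7646 -0.5332 -0.3616]
[-0.1518  0.2791  0.047 ]
[-0.3156  0.457   0.0431]
[-0.5335  0.5697 -0.0264]
```

Call:
carry_out([
  [-0.027, 0.042, 0.006, 0, 1],
  [-0.054, 0.084, 0.012, 0, 1],
  [-0.081, 0.126, 0.018, 0, 1],
  [-0.11, 0.168, 0.024, 0, 1],
  [-0.137, 0.21, 0.03, 0, 1],
  [-0.165, 0.251, 0.035, 0, 1],
  [-0.195, 0.292, 0.038, 0, 1],
  [-0.225, 0.333, 0.04, 0, 1],
  [-0.255, 0.372, 0.04, 0, 1],
  [-0.285, 0.412, 0.04, 0, 1],
])

```text
clock: 16.5
position: [0.2501, 0.5674, 0.4719]
orientation: [-0.201, 0.62, 0.739, 0.167]
ft_force: [-0.0, 0.7, -1.8]
grip_width: 0.0118
```

```bash
python3 st.py
python3 - <<'E'
from go import *
for g in [(.45,.35,.4),(.54,0,.22),(.5463,-.0145,.1248)]: print(D(g))
E
```

```text
[0.2501 0.5674 0.4719] [0.876  0.0843 1.7012 0.4639 1.0465 0.5288] [-0.0467  0.6755 -1.8014] 0.011781052573329292
[[-0.1496  0.9846 -0.0901]
 [ 0.85    0.1746  0.497 ]
 [ 0.5051 -0.0022 -0.8631]]
tilt 29.93551900128946
dz [ 0.0033 -0.0046 -0.0029] push(tool) for nw [ 0.7662 -0.5311 -0.3613]
[-0.251   0.1591 -0.064 ]
[-0.6529  0.187  -0.0907]
[-0.7143  0.1909 -0.0163]
```

Call:
carry_out([
  [-0.045, 0.02, -0.008, 0, 1],
  [-0.09, 0.04, -0.016, 0, 1],
  [-0.136, 0.06, -0.024, 0, 1],
  [-0.182, 0.08, -0.032, 0, 1],
  [-0.228, 0.1, -0.04, 0, 1],
  [-0.274, 0.115, -0.048, 0, 1],
  [-0.32, 0.13, -0.056, 0, 1],
  [-0.366, 0.145, -0.062, 0, 1],
  [-0.412, 0.16, -0.068, 0, 1],
  [-0.46, 0.17, -0.072, 0, 1],
])

```text
clock: 17.5
position: [0.4958, 0.1674, 0.3025]
orientation: [-0.198, 0.621, 0.739, 0.169]
ft_force: [1.0, 1.1, -1.2]
grip_width: 0.0124
```

```bash
python3 st.py
python3 - <<'E'
from go import *
for g in [(.54,0,.22),(.5463,-.0145,.1248)]: print(D(g))
E
```

```text
[0.4958 0.1674 0.3025] [-0.0826  0.2922  1.8625  0.5538  1.1883 -0.5206] [ 0.9784  1.0922 -1.1862] 0.012444890063802666
[[-0.1508  0.9851 -0.0829]
 [ 0.8508  0.1721  0.4965]
 [ 0.5033  0.0043 -0.8641]]
tilt 29.879236802736422
dz [-0.0039 -0.0041 -0.0019] push(tool) for nw [ 0.766  -0.5277 -0.3665]
[-0.1907  0.0144 -0.0155]
[-0.2519  0.0177  0.059 ]
```

Call:
carry_out([
  [-0.045, 0.004, -0.005, 0, 1],
  [-0.09, 0.008, -0.01, 0, 1],
  [-0.135, 0.012, -0.012, 0, 1],
  [-0.18, 0.015, -0.01, 0, 1],
  [-0.215, 0.017, 0.01, 0, 1],
  [-0.24, 0.018, 0.04, 0, 1],
  [-0.252, 0.018, 0.059, 0, 1],
  [-0.252, 0.018, 0.059, 0, 1],
  [-0.252, 0.018, 0.059, 0, 1],
])

```text
clock: 18.4
position: [0.5478, -0.0155, 0.1261]
orientation: [-0.197, 0.621, 0.739, 0.17]
ft_force: [-0.2, -0.0, -0.9]
grip_width: 0.0121
```

```bash
python3 st.py
python3 - <<'E'
from go import *
im=shot('wrist','w7'); print(D(H))
cv2.imwrite('pics/w7b.png',cv2.resize(im[:300,130:380,::-1],None,fx=2.4,fy=2,interpolation=cv2.INTER_CUBIC))
E
```

```text
[ 0.5478 -0.0155  0.1261] [-0.3768  0.6221  1.8226  0.5206  1.0491 -0.8945] [-0.2499 -0.0395 -0.9222] 0.0121449935020143
[[-0.151   0.9853 -0.0802]
 [ 0.8516  0.1709  0.4955]
 [ 0.5019  0.0066 -0.8649]]
tilt 29.809023653113215
dz [-0.0066 -0.0031 -0.0011] push(tool) for nw [ 0.7655 -0.5267 -0.3691]
[ 0.0998 -0.0021  0.1022]
```

View pics/w7.png

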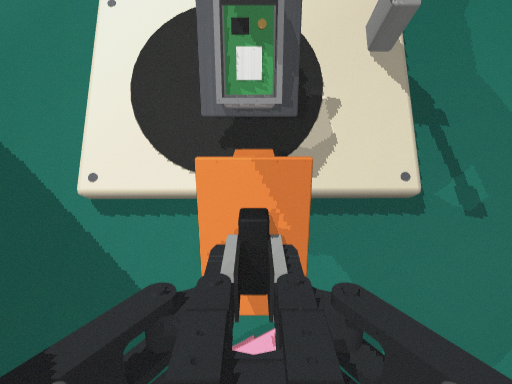

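View pics/w7b.png

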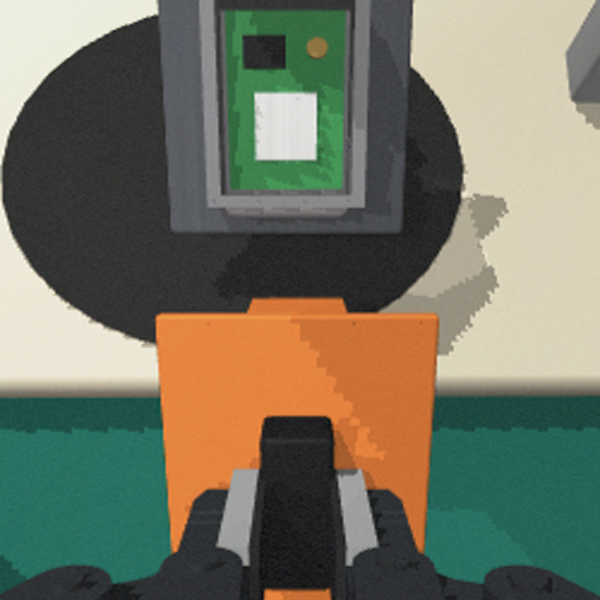

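Run:
```python
from go import *
im,K,T=load('w7');_,Ka,Ta=load('w1');_,K2,T2=load('side0')
W=lambda x,y:(140+x/3.5,140+y/2.8);S=lambda x,y:(205+x/11,128+y/11)
p,R,o=tool()
tf=lambda x:R.T@(x-p)
# refine plate edge/rim edges subpixel via rows of gradient
g=cv2.cvtColor(im,cv2.COLOR_RGB2GRAY).astype(float)
hsv=cv2.cvtColor(im,cv2.COLOR_RGB2HSV)
m=cv2.inRange(hsv,(5,120,80),(22,255,255))
for v in (160,170,185,200): 
    u=np.where(m[v,150:360])[0]+150; print('lid row',v,u.min(),u.max())
for v in (60,80,95,99,101): print('row',v,g[v,194:306].astype(int)[::1].tolist() if v in(80,) else '')
print('col 225',g[80:125,225].astype(int).tolist()); print('col 275',g[80:125,275].astype(int).tolist())
C=[]
for n,a,b,c in [('c',(282.5,103.5),(130,300),(372,285)),('d',(216.7,103.5),(42,205),(218,305))]:
    y,e=tri([(K,T,a),(Ka,Ta,W(*b)),(K2,T2,S(*c))]);print(n,y,e);C.append(y)
    y,e=tri([(K,T,a),(Ka,Ta,W(*b))]);print(n,y,e)
h=(C[0]+C[1])/2+.035*hx;print('H',h,'tool',tf(h),'sep',np.linalg.norm(C[0]-C[1]))
# by depth from width
def dep(uv,w,px):
    z=w*K[0,0]/px; q=np.array([(uv[0]-K[0,2])/K[0,0]*z,(uv[1]-K[1,2])/K[1,1]*z,z]); return T[:3,:3]@q+T[:3,3]
print('rim mid by width',dep((249.6,103.5),.046,65.8)+.035*hx, tf(dep((249.6,103.5),.046,65.8)+.035*hx))
print('plate end mid tool',tf(dep((253.95,157.5),.056,117.1)))
```

```text
lid row 160 194 312
lid row 170 195 311
lid row 185 196 311
lid row 200 197 310
row 60 
row 80 [53, 51, 50, 53, 52, 64, 90, 95, 93, 95, 93, 89, 92, 96, 97, 94, 94, 97, 92, 91, 91, 103, 141, 139, 141, 140, 139, 99, 64, 66, 100, 92, 86, 85, 106, 106, 107, 104, 104, 107, 104, 104, 123, 116, 116, 110, 113, 110, 110, 110, 114, 112, 122, 121, 121, 134, 121, 121, 122, 125, 126, 118, 117, 111, 111, 111, 112, 113, 88, 89, 104, 102, 104, 115, 118, 119, 120, 119, 113, 99, 85, 87, 100, 138, 138, 135, 138, 135, 101, 68, 66, 67, 64, 69, 68, 64, 66, 68, 63, 63, 72, 80, 80, 80, 63, 31, 39, 35, 33, 29, 30, 37]
row 95 
row 99 
row 101 
col 225 [92, 93, 93, 93, 91, 93, 94, 94, 95, 93, 93, 96, 98, 97, 98, 97, 94, 98, 135, 141, 140, 138, 137, 133, 119, 110, 102, 87, 80, 75, 80, 78, 79, 80, 79, 80, 62, 45, 51, 52, 47, 52, 51, 52, 49]
col 275 [87, 89, 87, 87, 88, 89, 89, 87, 88, 86, 88, 90, 89, 87, 87, 88, 86, 104, 136, 133, 122, 137, 136, 121, 65, 66, 65, 66, 63, 65, 72, 80, 80, 78, 75, 70, 56, 33, 35, 31, 26, 41, 36, 43, 39]
c [0.5499 0.0942 0.071 ] [np.float64(0.00046747754486997986), np.float64(0.0004893841675794434), np.float64(6.890149194185602e-05)]
c [0.5499 0.0942 0.0709] [np.float64(0.0004739178765539599), np.float64(0.0004739178765540621)]
d [0.5055 0.0862 0.0708] [np.float64(0.0011157355654331717), np.float64(0.00036254891071998383), np.float64(0.0008206397075184802)]
d [0.5051 0.0863 0.0713] [np.float64(0.0006757945947481437), np.float64(0.000675794594748196)]
H [0.5224 0.12   0.0884] tool [ 0.1    -0.0022  0.1021] sep 0.04503501625685184
rim mid by width [0.5223 0.1187 0.0911] [ 0.1003 -0.0025  0.0991]
plate end mid tool [0.044  0.0004 0.0177]
```

w7: the housing rim's low corners are at (217,103) and (282,103), square with the lid, whose end edge is at row 157. Width and triangulation agree on housing_top at tool (0.100, -0.002, 0.101) m. Approach to a hover above the rim.

Call:
carry_out([
  [0.03, -0.001, 0, 0, 1],
  [0.06, -0.002, 0.01, 0, 1],
  [0.09, -0.0025, 0.025, 0, 1],
  [0.1, -0.0025, 0.04, 0, 1],
  [0.1, -0.0025, 0.05, 0, 1],
  [0.1, -0.0025, 0.05, 0, 1],
  [0.1, -0.0025, 0.05, 0, 1],
])

```text
clock: 19.15
position: [0.5268, 0.0934, 0.1334]
orientation: [-0.196, 0.621, 0.74, 0.17]
ft_force: [-0.2, -0.2, -1.8]
grip_width: 0.0123
```

```bash
python3 st.py
python3 - <<'E'
from go import *
H=np.array([.5224,.1197,.0886])
p,R,o=tool();print('H tool',D(H),'errs rot: ',R[:,0]@hy,R[:,1]@hz,R[:,0]@hz)
im=shot('side','s3');crop(im,190,90,290,175,7,'s3c')
im=shot('wrist','w8');im=shot('top','t3');crop(im,110,140,200,230,6,'t3c')
E
```

```text
[0.5268 0.0934 0.1334] [-0.2086  0.5634  1.9297  0.6124  0.9512 -0.821 ] [-0.1801 -0.1984 -1.7945] 0.0123477295291878
[[-0.1518  0.9852 -0.0793]
 [ 0.8518  0.1711  0.4951]
 [ 0.5014  0.0076 -0.8652]]
tilt 29.779983011594776
dz [-0.0075 -0.0027 -0.0008] push(tool) for nw [ 0.7656 -0.5259 -0.37  ]
H tool [ 0.0006 -0.0002  0.0521] errs rot:  0.0015482761951908777 0.0078708326494297 0.0015729550243430662
```

View pics/s3c.png

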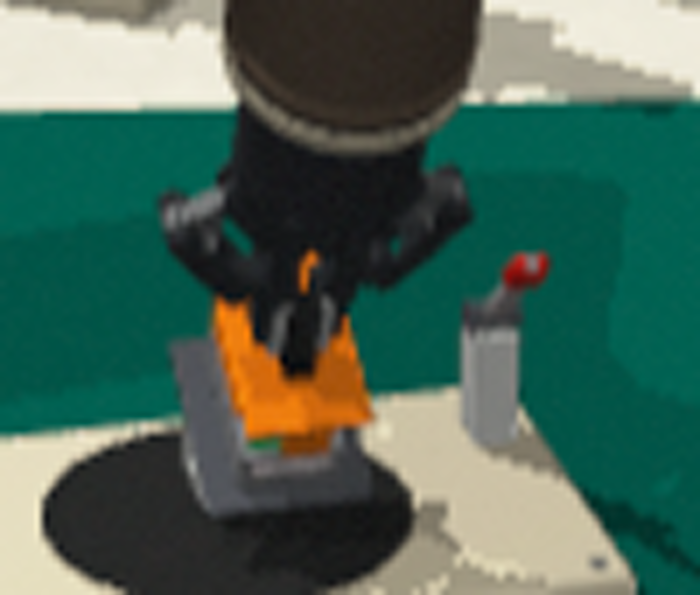

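View pics/w8.png

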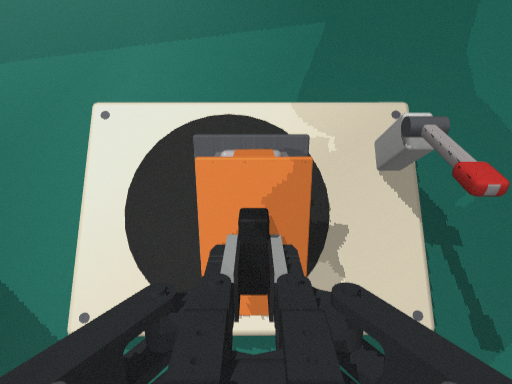

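View pics/t3c.png

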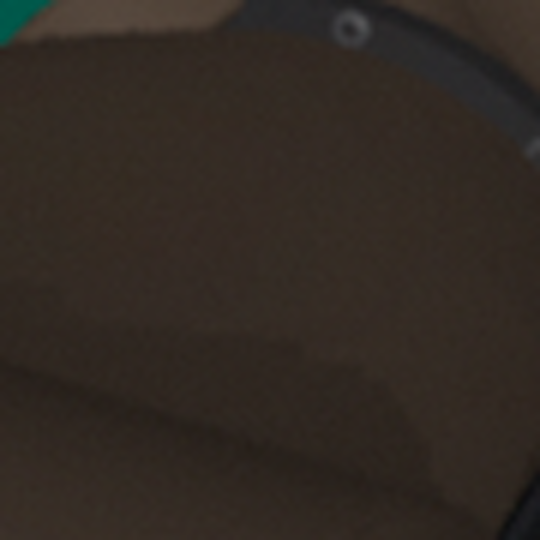

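Run:
```python
from go import *
im,K,T=load('w8');crop(im,180,120,325,180,5,'w8c')
g=cv2.cvtColor(im,cv2.COLOR_RGB2GRAY).astype(int)
print(g[142,185:320].tolist());print(g[153,185:320].tolist())
for x,y,z in [(.0495,.0,-.02),(0.035,0,-.009),(.035,.015,-.009),(.035,-.015,-.009)]:
  print(proj(K,T,np.array([.5224,.1197,.0886])+hx*x+hy*y+hz*z))
```

```text
[46, 47, 45, 43, 43, 46, 45, 50, 69, 85, 85, 87, 81, 83, 83, 86, 83, 85, 85, 85, 83, 85, 81, 84, 86, 84, 86, 84, 82, 83, 85, 87, 82, 83, 85, 88, 87, 88, 88, 82, 85, 86, 89, 85, 84, 85, 85, 79, 85, 82, 85, 84, 85, 83, 84, 83, 85, 86, 84, 81, 81, 85, 85, 84, 87, 83, 87, 86, 87, 89, 84, 82, 85, 82, 85, 84, 85, 81, 81, 82, 82, 84, 83, 82, 86, 82, 84, 84, 86, 87, 85, 81, 83, 84, 82, 82, 83, 84, 87, 82, 85, 82, 84, 85, 81, 82, 85, 84, 82, 83, 83, 83, 86, 81, 83, 83, 83, 85, 79, 81, 82, 85, 83, 68, 156, 200, 202, 197, 203, 200, 202, 200, 202, 198, 199]
[52, 51, 47, 49, 48, 51, 46, 47, 47, 85, 88, 83, 86, 84, 81, 86, 85, 87, 85, 86, 85, 84, 86, 83, 83, 84, 81, 87, 83, 81, 95, 115, 115, 112, 112, 113, 147, 173, 185, 201, 193, 182, 182, 180, 180, 182, 181, 180, 176, 133, 133, 129, 129, 131, 131, 132, 131, 132, 132, 133, 132, 132, 133, 132, 131, 130, 130, 132, 132, 133, 129, 131, 127, 132, 131, 131, 132, 131, 129, 131, 131, 129, 133, 132, 132, 131, 131, 130, 136, 160, 159, 161, 154, 148, 138, 122, 101, 108, 111, 107, 108, 107, 74, 73, 72, 70, 71, 70, 68, 72, 74, 73, 72, 72, 73, 72, 74, 81, 74, 78, 80, 84, 75, 50, 175, 197, 198, 196, 199, 198, 198, 198, 196, 196, 198]
[252.3349 130.5984]
[252.4037 156.583 ]
[228.0538 156.5865]
[276.7245 156.5795]
```

View pics/w8c.png

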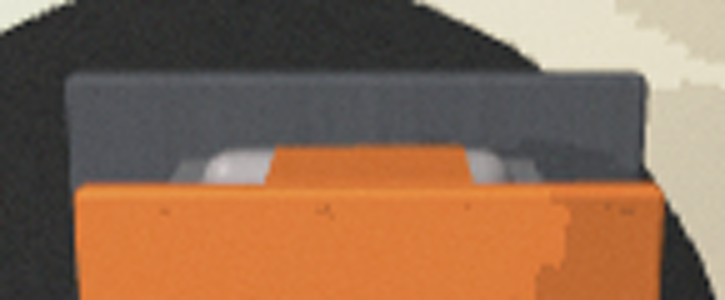

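w8: the housing end is centred at u≈251 and the lid arm at 253.5, so the lid is about 1.3 mm too far in +y. In x it is fine (bead edge at row 150, as predicted). Correct this and lower to just above nose contact.

Call:
carry_out([
  [0.0003, -0.0014, 0.002, 0, 1],
  [0.0003, -0.0014, 0.008, 0, 1],
  [0.0003, -0.0014, 0.014, 0, 1],
  [0.0003, -0.0014, 0.018, 0, 1],
  [0.0003, -0.0014, 0.018, 0, 1],
], newtons=80)

```text
clock: 19.8
position: [0.5235, 0.1027, 0.1174]
orientation: [-0.197, 0.621, 0.739, 0.17]
ft_force: [0.2, -1.2, -1.3]
grip_width: 0.0114
```

```bash
cat > pr.py <<'E'
from go import *
H=np.array([.5224,.1197,.0886])
p,R,o=tool();f=o['ft_force'];print('H tool',D(H),'F hx,hy,hz',f@hx,f@hy,f@hz,'T',o['ft_torque'],o['clock'], 'rot',R[:,0]@hy,R[:,1]@hz,R[:,0]@hz)
E
python3 pr.py; python3 -c "
from h import *
im=shot('wrist','w9');crop(im,180,100,325,200,5,'w9c')"
```

```text
H tool [0.0002 0.0017 0.0334] F hx,hy,hz -1.6694931003894906 0.014341327192358321 -0.4922345135941379 T [-0.2764 -0.0471 -0.0221] 19.8 rot 0.0006901857603921444 0.00707142279569281 0.0021729449412009536
```

View pics/w9c.png

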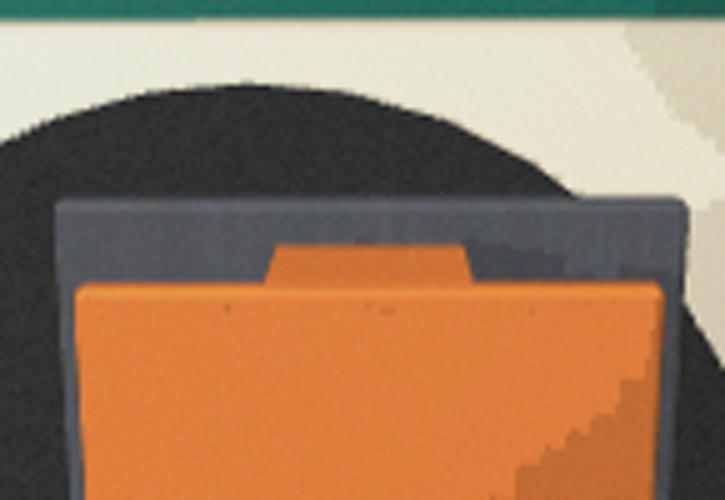

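w9: lid and cradle are now centred (u 253.9 against 254.3). Start pressing in small steps.

Call:
carry_out([
  [0, 0, 0.002, 0, 1],
  [0, 0, 0.004, 0, 1],
  [0, 0, 0.006, 0, 1],
  [0, 0, 0.008, 0, 1],
  [0, 0, 0.008, 0, 1],
])

```text
clock: 20.35
position: [0.5233, 0.1064, 0.1108]
orientation: [-0.196, 0.621, 0.739, 0.17]
ft_force: [0.2, -3.3, 5.1]
grip_width: 0.0116
```

```bash
python3 pr.py
```

```text
H tool [0.0003 0.0013 0.0258] F hx,hy,hz -0.28075110168464823 0.32848622066056876 6.070355478501063 T [-0.3159  0.1091  0.1747] 20.35 rot 0.0009795310605202714 0.007833367846834248 0.0018076927128744685
```

Force is 6 N, purely along the normal, as expected at nose contact. Continue.

Call:
carry_out([
  [0, 0, 0.0015, 0, 1],
  [0, 0, 0.003, 0, 1],
  [0, 0, 0.0045, 0, 1],
  [0, 0, 0.006, 0, 1],
  [0, 0, 0.006, 0, 1],
])

```text
clock: 20.85
position: [0.5231, 0.1092, 0.1059]
orientation: [-0.196, 0.621, 0.739, 0.17]
ft_force: [-1.7, -6.9, 10.6]
grip_width: 0.0111
```

```bash
python3 pr.py
```

```text
H tool [0.0004 0.001  0.0202] F hx,hy,hz -0.34236891198143127 2.9169356551289995 12.41823851095862 T [-0.3444  0.3099  0.2804] 20.85 rot 0.001245946585367731 0.008499209878143843 0.0015286021040487262
```

Call:
carry_out([
  [0, 0, 0.001, 0, 1],
  [0, 0, 0.002, 0, 1],
  [0, 0, 0.002, 0, 1],
])

```text
clock: 21.15
position: [0.5233, 0.1099, 0.1046]
orientation: [-0.196, 0.621, 0.74, 0.17]
ft_force: [-1.5, -7.6, 11.8]
grip_width: 0.0112
```

```bash
python3 pr.py
```

```text
H tool [0.0005 0.0006 0.0187] F hx,hy,hz -0.3674574061832985 2.843504301713565 13.880278975106902 T [-0.3083  0.3695  0.2402] 21.15 rot 0.0015344285263441948 0.009366782142683636 0.0012800903323453101
```

Call:
carry_out([
  [0, 0, 0.001, 0, 1],
  [0, 0, 0.002, 0, 1],
  [0, 0, 0.002, 0, 1],
])

```text
clock: 21.45
position: [0.5236, 0.1109, 0.103]
orientation: [-0.195, 0.621, 0.739, 0.171]
ft_force: [2.5, -1.1, 5.2]
grip_width: 0.0109
```

```bash
python3 pr.py
```

```text
H tool [0.0005 0.0002 0.0169] F hx,hy,hz 1.257376315428763 -2.269180801713597 5.303639365633349 T [-0.0773 -0.134  -0.0988] 21.45 rot 0.001566938732376144 0.010095430715741316 0.0011962597249704412
```

The force dropped from 14 to 5 N, so a snap happened. Press on to seat fully, watching the force.

Call:
carry_out([
  [0, 0, 0.001, 0, 1],
  [0, 0, 0.002, 0, 1],
  [0, 0, 0.003, 0, 1],
  [0, 0, 0.004, 0, 1],
  [0, 0, 0.004, 0, 1],
])

```text
clock: 21.95
position: [0.5234, 0.1128, 0.0997]
orientation: [-0.195, 0.621, 0.74, 0.171]
ft_force: [-0.1, -4.5, 8.4]
grip_width: 0.0114
```

```bash
python3 pr.py
```

```text
H tool [0.0004 0.0001 0.0131] F hx,hy,hz 0.3895718290160701 0.8338435427306964 9.460372990374008 T [-0.2421  0.3207  0.1975] 21.95 rot 0.0017932831401257345 0.010255067431109563 0.0011779107819119654
```

Call:
carry_out([
  [0, 0, 0.001, 0, 1],
  [0, 0, 0.002, 0, 1],
  [0, 0, 0.003, 0, 1],
  [0, 0, 0.004, 0, 1],
  [0, 0, 0.005, 0, 1],
  [0, 0, 0.005, 0, 1],
])

```text
clock: 22.55
position: [0.523, 0.1151, 0.0956]
orientation: [-0.195, 0.621, 0.74, 0.171]
ft_force: [-2.0, -6.5, 12.9]
grip_width: 0.0115
```

```bash
python3 pr.py;  python3 -c "
from h import *
im=shot('wrist','w10');crop(im,180,100,325,200,5,'w10c')
im=shot('side','s4');crop(im,190,90,290,175,7,'s4c')"
```

```text
H tool [0.0005 0.0001 0.0084] F hx,hy,hz 1.2122605348144102 3.05538837324791 14.181452174870069 T [-0.3147  0.6181  0.3841] 22.55 rot 0.0019997501988136095 0.010382750088544487 0.001138939234880554
```

View pics/w10c.png

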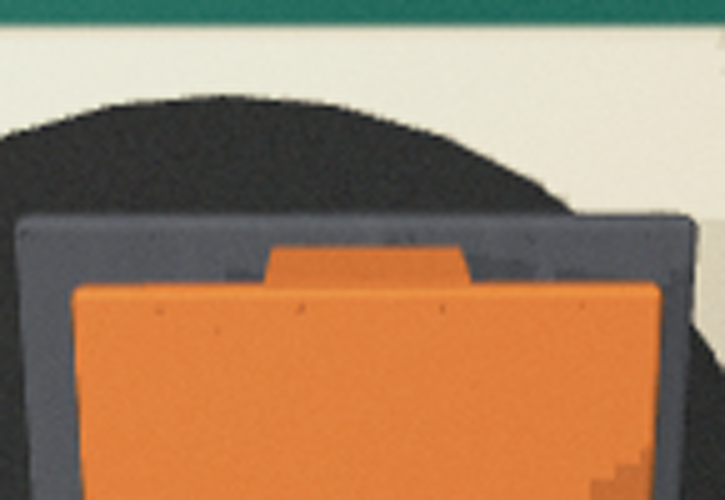

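View pics/s4c.png

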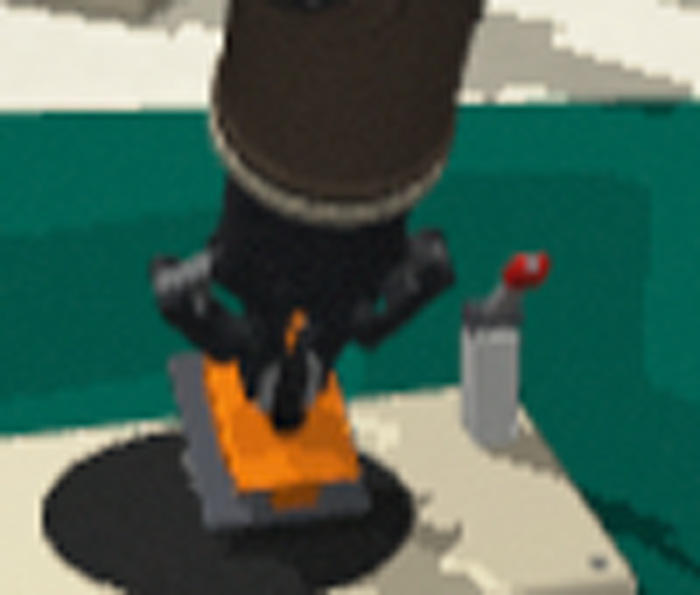

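w10: the lid has crept about 1.3 mm toward tool +y (cradle centre 251, lid 253), with 3 N of side force. Take the side load out while keeping the press.

Call:
carry_out([
  [0, -0.0007, 0, 0, 1],
  [0, -0.0015, 0, 0, 1],
  [0, -0.0015, 0.001, 0, 1],
  [0, -0.0015, 0.0015, 0, 1],
  [0, -0.0015, 0.0015, 0, 1],
])

```text
clock: 23.15
position: [0.5228, 0.1153, 0.0951]
orientation: [-0.194, 0.621, 0.74, 0.172]
ft_force: [4.1, -4.3, 14.2]
grip_width: 0.0114
```

```bash
python3 pr.py;  python3 -c "
from h import *
im=shot('wrist','w11');crop(im,180,100,325,200,5,'w11c')"
```

```text
H tool [0.0005 0.0003 0.0078] F hx,hy,hz 2.7983224229258967 -3.30238056231226 14.824434660485073 T [ 0.2372 -0.2717 -0.1648] 23.15 rot 0.0025130522084189618 0.012872985911539634 0.0006278572731302661
```

View pics/w11c.png

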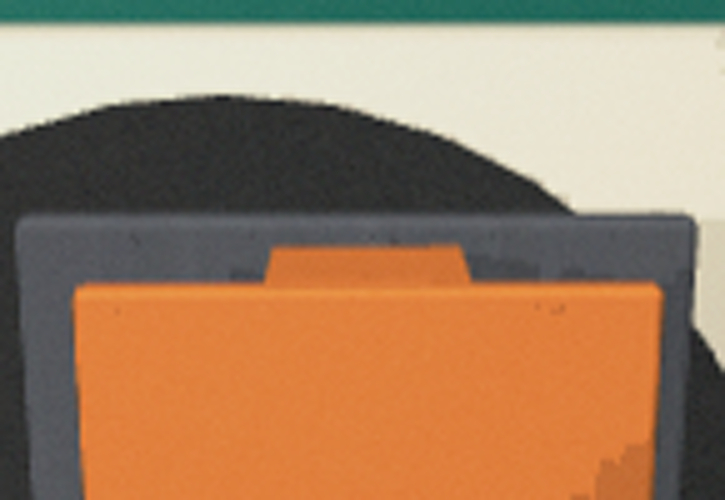

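Side force merely reversed, so the plate is seated on the rim and held there by friction. Neutralise, ease the press, and release.

Call:
carry_out([
  [0, 0.0007, -0.002, 0, 1],
  [0, 0.0007, -0.004, 0, 1],
  [0, 0.0007, -0.006, 0, 1],
  [0, 0.0007, -0.008, 0, 1],
  [0, 0.0007, -0.0085, 0, 1],
  [0, 0.0007, -0.0085, 0, 1],
])

```text
clock: 23.8
position: [0.5237, 0.1112, 0.1025]
orientation: [-0.195, 0.621, 0.74, 0.171]
ft_force: [-1.9, -3.4, 4.2]
grip_width: 0.0115
```

```bash
python3 pr.py
```

```text
H tool [ 0.0004 -0.      0.0164] F hx,hy,hz -0.4744291892050656 2.414762836488205 5.142023264937305 T [-0.3939  0.6192  0.411 ] 23.8 rot 0.0025710972867618006 0.012309709385501081 0.000767916117909055
```

Call:
carry_out([
  [0, 0, -0.001, 0, 0.55],
  [0, 0, -0.001, 0, 0.55],
  [0, 0, -0.001, 0, 0.55],
  [0, 0, -0.001, 0, 0.55],
  [0, 0, -0.02, 0, 0.55],
  [0, 0, -0.05, 0, 0.55],
  [-0.02, 0, -0.08, 0, 0.55],
  [-0.05, 0, -0.09, 0, 0.55],
  [-0.05, 0, -0.09, 0, 0.55],
])

```text
clock: 24.7
position: [0.5395, 0.021, 0.1553]
orientation: [-0.193, 0.622, 0.739, 0.172]
ft_force: [-0.6, 0.2, -0.7]
grip_width: 0.0385
```

```bash
python3 pr.py;  python3 -c "
from h import *
im=shot('wrist','w12');crop(im,150,60,370,220,3.6,'w12c')
im=shot('side','s5');crop(im,190,90,290,175,7,'s5c')"
```

```text
H tool [ 0.0535 -0.0012  0.1078] F hx,hy,hz -0.08030707367338968 0.5997927702616731 -0.8030085513777447 T [-0.249  -0.0417  0.0496] 24.7 rot 0.0013063394026298042 0.01492521972287456 -0.0009689011226620402
```

View pics/w12.png

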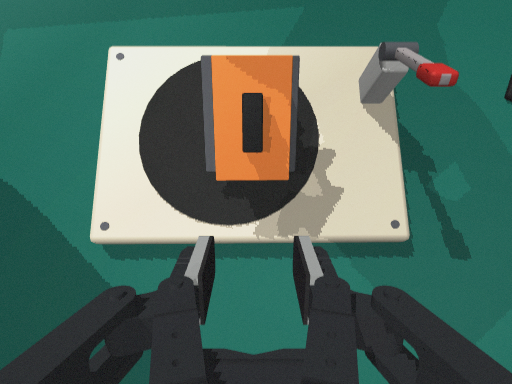

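View pics/s5c.png

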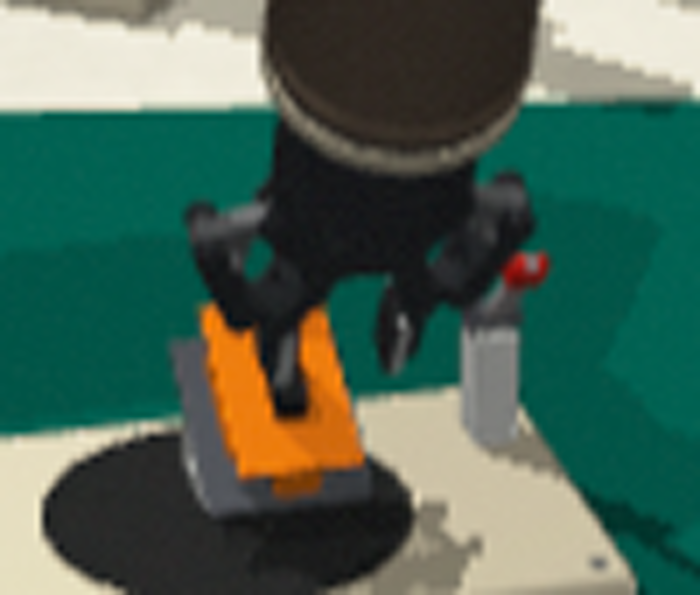

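Run:
```python
from go import *
im,K,T=load('w12');s,K2,T2=load('side0'); s5,_,_=load('s5')
H=np.array([.5224,.1197,.0886])
crop(im,195,40,315,200,5/1.4,'w12d')
def corners(I,roi,hl):
    x0,y0,x1,y1=roi; h=cv2.cvtColor(I,cv2.COLOR_RGB2HSV); m=np.zeros(I.shape[:2],np.uint8); m[y0:y1,x0:x1]=cv2.inRange(h[y0:y1,x0:x1],hl,(22,255,255))
    m=cv2.morphologyEx(m,cv2.MORPH_CLOSE,np.ones((3,3),np.uint8))
    c=max(cv2.findContours(m,cv2.RETR_EXTERNAL,cv2.CHAIN_APPROX_NONE)[0],key=cv2.contourArea)
    return cv2.approxPolyDP(cv2.convexHull(c),2.5,True)[:,0]
print('w12',corners(im,(195,40,320,200),(5,120,80)).tolist());print('s5',corners(s5,(210,120,250,168),(5,150,80)).tolist())
for n,a,b in [('lo far',(289,180),(190+364/7,90+465/7)),('lo near',(216.5,180),(190+240/7,90+478/7))]:
    y,e=tri([(K,T,a),(K2,T2,b)]); print(n,y,e,'rel H',(y-H)@hx,(y-H)@hy,(y-H)@hz)
P=[onz(K,T,(0,0),0)]
# back-project wrist corners on plane rim+4mm
for h in (.002,.004,.006):
    Q=[]
    for uv in [(213,55.5),(298.5,55.5),(289,180.5),(216.5,180.5)]:
        o,d=ray(K,T,uv);t=((H+hz*h-o)@hz)/(d@hz);q=o+d*t-H;Q.append((q@hx,q@hy))
    Q=np.array(Q)*1000;print(h,Q.mean(0),np.linalg.norm(Q[0]-Q[1]),np.linalg.norm(Q[2]-Q[3]),Q[:2,0].mean()-Q[2:,0].mean())
```

```text
w12 [[291, 55], [288, 179], [217, 180], [211, 56]]
s5 [[220, 133], [236, 135], [241, 156], [232, 160], [224, 157]]
lo far [0.5586 0.085  0.0669] [np.float64(0.00039209711269259776), np.float64(0.0003920971126928351)] rel H -0.04584990522389544 -0.02958168081148884 0.0014136303902929951
lo near [0.5035 0.0751 0.0679] [np.float64(0.0006215435186610665), np.float64(0.0006215435186612986)] rel H -0.04555787198322329 0.026400122696402233 0.0024101654424346637
0.002 [-1.0476 -2.0431] 59.03535635849719 56.16755538696431 89.7640300871525
0.004 [-0.8458 -2.0091] 58.54273462697691 55.69886407896305 89.0149923128865
0.006 [-0.644  -1.9751] 58.05011289545669 55.23017277096181 88.26595453862052
```

View pics/w12d.png

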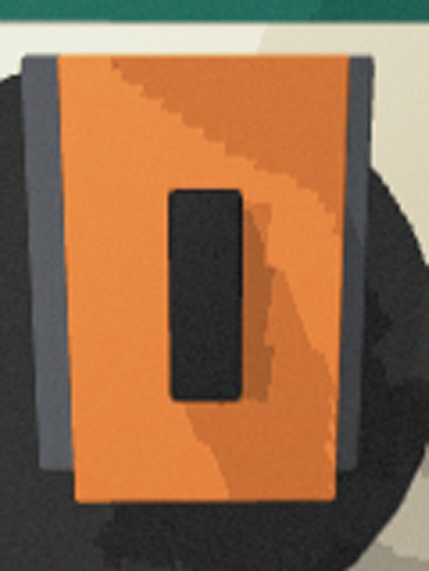

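Run:
```python
from go import *
im,K,T=load('w12');s,K2,T2=load('side0')
H=np.array([.5224,.1197,.0886])
for n,a,b in [('hi near',(211.5,55.8),(190+203/7,90+307/7)),('hi far',(292.3,55.8),(190+323/7,90+303/7))]:
    y,e=tri([(K,T,a),(K2,T2,b)]); print(n,y,e,'rel H',(y-H)@hx,(y-H)@hy,(y-H)@hz)
for h in (.002,.004,.006,.008):
    Q=[]
    for uv in [(211.5,55.8),(292.3,55.8),(289,180),(216,180)]:
        o,d=ray(K,T,uv);t=((H+hz*h-o)@hz)/(d@hz);q=o+d*t-H;Q.append((q@hx,q@hy))
    Q=np.array(Q)*1000;print(h,Q.mean(0),np.linalg.norm(Q[0]-Q[1]),np.linalg.norm(Q[2]-Q[3]),Q[:2,0].mean()-Q[2:,0].mean())
```

```text
hi near [0.4909 0.1485 0.1152] [np.float64(0.0012221555934428556), np.float64(0.001222155593442925)] rel H 0.042587442463235446 0.026007581486341816 0.006136450560898938
hi far [0.5453 0.1637 0.108 ] [np.float64(0.0013877600977348227), np.float64(0.0013877600977350256)] rel H 0.04379750781745507 -0.03023649122130809 -0.0028454236229174756
0.002 [-0.9458 -0.6147] 55.786582337555394 56.52592377267921 89.16106436145859
0.004 [-0.7449 -0.5926] 55.32107006691142 56.05424205239648 88.41705804695096
0.006 [-0.5439 -0.5705] 54.85555779626733 55.58256033211386 87.67305173244333
0.008 [-0.343  -0.5484] 54.390045525623286 55.110878611831126 86.9290454179357
```

The lid is seated: the backprojected plate size is right at rim + 4 mm (55–56 x 88–89 mm), equal at both ends. w12 shows it square, with the red pad at (437,74). Now refine the lever and plan the push with closed fingertips.

```bash
cat > lev.py <<'E'
from go import *
_,Ka,Ta=load('w1');_,K1,T1=load('top0');_,K2,T2=load('side0');_,K8,T8=load('w8');_,K9,T9=load('w12')
W=lambda x,y:(140+x/3.5,140+y/2.8)
red=[]
for n in ('w1','w8','w12','top0','side0'):
    im,K,T=load(n);h=cv2.cvtColor(im,cv2.COLOR_RGB2HSV)
    m=cv2.inRange(h,(0,150,90),(4,255,255))|cv2.inRange(h,(174,150,90),(180,255,255))
    c=max(cv2.findContours(m,cv2.RETR_EXTERNAL,cv2.CHAIN_APPROX_NONE)[0],key=cv2.contourArea)
    r=cv2.boundingRect(c);uv=(r[0]+r[2]/2-.5,r[1]+r[3]/2-.5);print(n,cv2.contourArea(c),uv);red.append((K,T,uv))
tip,e=tri(red);print('pad',tip,np.round(e,4))
piv,e=tri([(Ka,Ta,W(558,402)),(K2,T2,(170+(676-360)/3.5,115+70/3.5)),(K8,T8,(426,127)),(K9,T9,(399,48))]);print('piv',piv,np.round(e,4))
d=tip-piv;print('pad-piv: -xs',-d@xs,'z',d[2],'lat',d@np.array([np.cos(np.radians(10)),np.sin(np.radians(10)),0]),np.linalg.norm(d))
piv=(piv+tip-.064*(-xs+zs)/2**.5)/2;print('piv used',piv)
def C(phi,rho=.064,off=.005):
    f=np.radians(phi);return piv+rho*(-xs*np.cos(f)+zs*np.sin(f))+off*(xs*np.sin(f)+zs*np.cos(f))
p,R,o=tool()
def cmd(c): return R.T@(c-(p+R@np.array([-.011,0,.008])))
E
cat > l1.py <<'E'
from lev import *
print('hover',cmd(C(45,.064,.03)),'touch',cmd(C(45)))
for f in (40,30,20,10,0,-4): print(f,cmd(C(f)))
E
python3 l1.py
```

```text
w1 398.5 (260.0, 333.0)
w8 1186.5 (480.5, 178.5)
w12 560.0 (437.5, 74.0)
top0 27.5 (142.0, 148.5)
side0 4.0 (264.5, 128.0)
pad [0.6352 0.1533 0.1283] [0.0007 0.0005 0.0006 0.0008 0.0004]
piv [0.6285 0.2011 0.083 ] [0.0007 0.0013 0.0007 0.0023]
pad-piv: -xs 0.04824516392345566 z 0.04536419745424333 lat -0.0016516676453136251 0.06624374882718566
piv used [0.6279 0.1995 0.083 ]
hover [0.1234 0.1183 0.0652] touch [0.0993 0.1182 0.0717]
40 [0.0938 0.1181 0.0729]
30 [0.0833 0.1181 0.0769]
20 [0.0737 0.118  0.0825]
10 [0.0652 0.1179 0.0898]
0 [0.0581 0.1178 0.0984]
-4 [0.0556 0.1177 0.1022]
```

Call:
carry_out([
  [0.0, 0.03, -0.02, 0, 1],
  [0.03, 0.07, -0.02, 0, 1],
  [0.07, 0.11, -0.02, 0, 1],
  [0.11, 0.118, -0.01, 0, 1],
  [0.123, 0.118, 0.02, 0, 1],
  [0.123, 0.118, 0.05, 0, 1],
  [0.123, 0.118, 0.05, 0, 1],
  [0.123, 0.118, 0.05, 0, 1],
])

```text
clock: 25.6
position: [0.6311, 0.1742, 0.1747]
orientation: [-0.196, 0.621, 0.739, 0.171]
ft_force: [0.0, 0.2, -0.4]
grip_width: -0.0003
```

```bash
python3 l1.py; python3 pr.py; python3 -c "
from h import *
im=shot('wrist','w13')
im=shot('side','s6');crop(im,210,70,320,170,6,'s6c')"
```

```text
w1 398.5 (260.0, 333.0)
w8 1186.5 (480.5, 178.5)
w12 560.0 (437.5, 74.0)
top0 27.5 (142.0, 148.5)
side0 4.0 (264.5, 128.0)
pad [0.6352 0.1533 0.1283] [0.0007 0.0005 0.0006 0.0008 0.0004]
piv [0.6285 0.2011 0.083 ] [0.0007 0.0013 0.0007 0.0023]
pad-piv: -xs 0.04824516392345566 z 0.04536419745424333 lat -0.0016516676453136251 0.06624374882718566
piv used [0.6279 0.1995 0.083 ]
hover [-0.0004  0.001   0.0146] touch [-0.0246  0.0009  0.021 ]
40 [-0.03    0.0009  0.0222]
30 [-0.0405  0.0008  0.0261]
20 [-0.0501  0.0007  0.0318]
10 [-0.0587  0.0007  0.0391]
0 [-0.0658  0.0006  0.0477]
-4 [-0.0682  0.0005  0.0515]
H tool [-0.0731 -0.1172  0.0558] F hx,hy,hz -0.046644622345252185 -0.041758254996744106 -0.4618639175369156 T [-0.2273 -0.0415  0.0125] 25.6 rot 0.0015489883679138047 0.010393653998234885 0.0017810472836860827
```

View pics/w13.png

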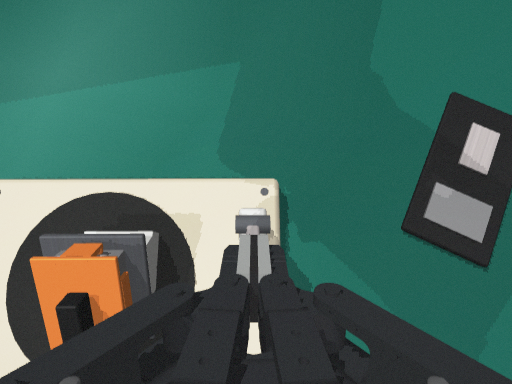

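View pics/s6c.png

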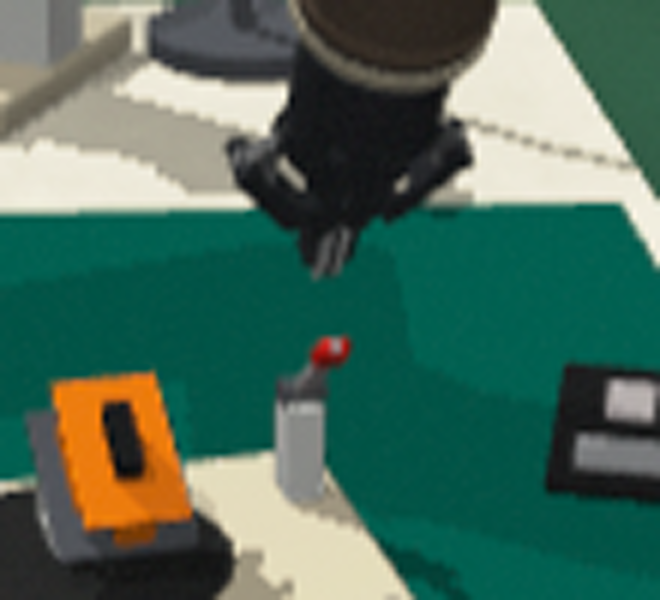

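w13/s6: the closed fingertips stand above and behind the lever pad, aligned with the hinge barrel at (253,222). Swing it down along its arc.

Call:
carry_out([
  [0, 0.001, 0.012, 0, 1],
  [-0.012, 0.001, 0.017, 0, 1],
  [-0.0246, 0.001, 0.021, 0, 1],
  [-0.03, 0.001, 0.0222, 0, 1],
  [-0.035, 0.001, 0.024, 0, 1],
  [-0.0405, 0.001, 0.0261, 0, 1],
  [-0.0455, 0.001, 0.029, 0, 1],
  [-0.0501, 0.001, 0.0318, 0, 1],
])

```text
clock: 26.5
position: [0.6387, 0.146, 0.1229]
orientation: [-0.194, 0.622, 0.739, 0.172]
ft_force: [-1.7, 0.8, 1.2]
grip_width: 0.0001
```

```bash
python3 l1.py|tail -6; python3 pr.py; python3 -c "
from h import *
im=shot('wrist','w14')
im=shot('side','s7');crop(im,210,70,320,170,6,'s7c')"
```

```text
40 [ 0.0212 -0.0013 -0.008 ]
30 [ 0.0107 -0.0013 -0.0041]
20 [ 0.0011 -0.0014  0.0016]
10 [-0.0075 -0.0015  0.0088]
0 [-0.0146 -0.0017  0.0175]
-4 [-0.017  -0.0017  0.0212]
H tool [-0.0219 -0.1195  0.0252] F hx,hy,hz 1.5030092052020274 1.580781724625694 0.4707456393288026 T [-0.0086  0.2081  0.119 ] 26.5 rot 0.0014500909244256372 0.01340955961508591 0.001102397486014392
```

View pics/s7c.png

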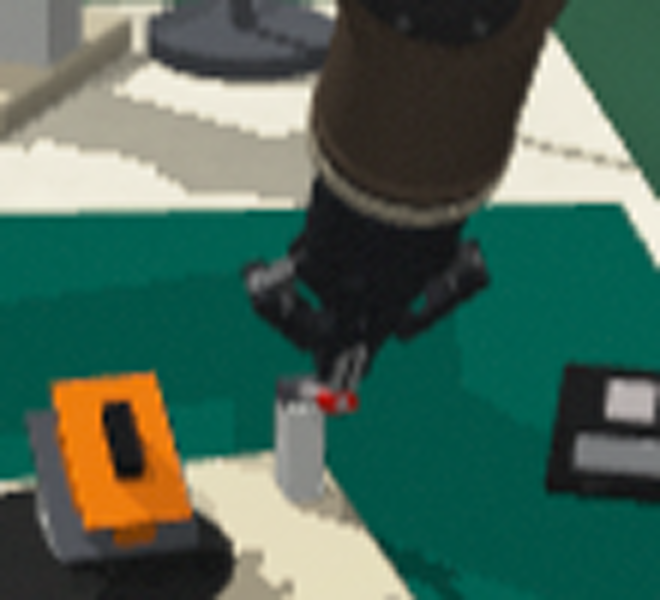

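The lever follows. Continue down to the stop and a little past, watching the force.

Call:
carry_out([
  [-0.004, -0.0015, 0.005, 0, 1],
  [-0.0075, -0.0015, 0.0088, 0, 1],
  [-0.011, -0.0015, 0.013, 0, 1],
  [-0.0146, -0.0015, 0.0175, 0, 1],
  [-0.016, -0.0015, 0.0195, 0, 1],
  [-0.016, -0.0015, 0.0195, 0, 1],
])

```text
clock: 27.2
position: [0.6385, 0.142, 0.0994]
orientation: [-0.195, 0.621, 0.739, 0.173]
ft_force: [-6.6, -4.3, 30.8]
grip_width: -0.0003
```

```bash
python3 l1.py|tail -3; python3 pr.py;python3 st.py | head -1
```

```text
10 [ 0.0077 -0.0004 -0.0096]
0 [ 0.0005 -0.0005 -0.001 ]
-4 [-0.0019 -0.0006  0.0028]
H tool [-0.0068 -0.1183  0.0067] F hx,hy,hz 12.750625337104047 7.20357144192416 28.193543118383865 T [1.3865 1.2507 0.5645] 27.2 rot 0.0015275079055118719 0.014091304678352705 0.0029399129307020335
[0.6385 0.142  0.0994] [-0.1039  0.7186  1.6925  0.6289  0.9754 -0.7007] [-6.5637 -4.2589 30.7916] -0.00031625831672805316
```

31 N at the level position: the lever is on its stop. Back off and look.

Call:
carry_out([
  [0, 0, -0.01, 0, 1],
  [0.01, 0, -0.03, 0, 1],
  [0.02, 0, -0.06, 0, 1],
  [0.02, 0, -0.09, 0, 1],
  [0, -0.04, -0.12, 0, 1],
  [-0.04, -0.07, -0.13, 0, 1],
  [-0.08, -0.08, -0.13, 0, 1],
  [-0.1, -0.08, -0.13, 0, 1],
  [-0.1, -0.08, -0.13, 0, 0.5],
  [-0.1, -0.08, -0.13, 0, 0.5],
])

```text
clock: 28.2
position: [0.5845, -0.0209, 0.1601]
orientation: [-0.195, 0.622, 0.739, 0.173]
ft_force: [0.4, 0.6, 0.6]
grip_width: 0.0283
```

```bash
python3 pr.py; python3 -c "
from h import *
im=shot('wrist','w15')
im=shot('side','s8');crop(im,180,90,320,190,5.5,'s8c');shot('top','t8')"
```

```text
H tool [ 0.093  -0.0386  0.1364] F hx,hy,hz 0.7678612786550667 -0.4916596488805016 0.2076961911714447 T [-0.2181  0.0125 -0.0171] 28.2 rot 0.0006407126867724461 0.013807953913794125 0.003755343147565762
```

View pics/w15.png

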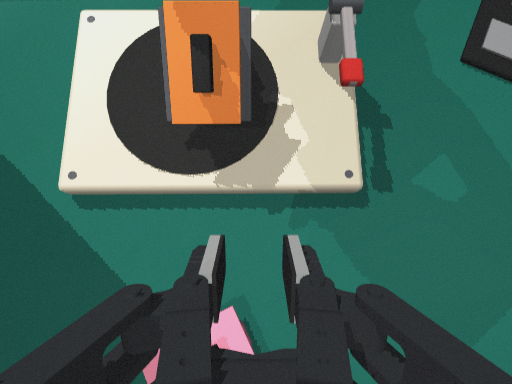

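View pics/s8c.png

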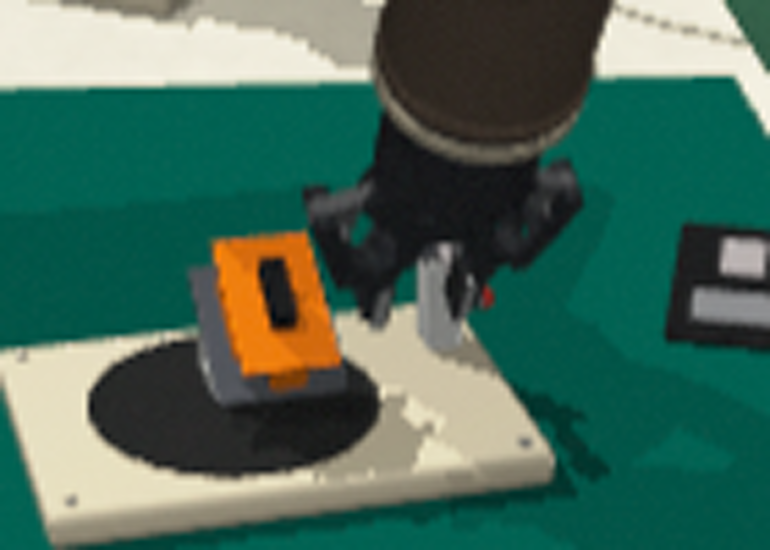

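View pics/s8.png

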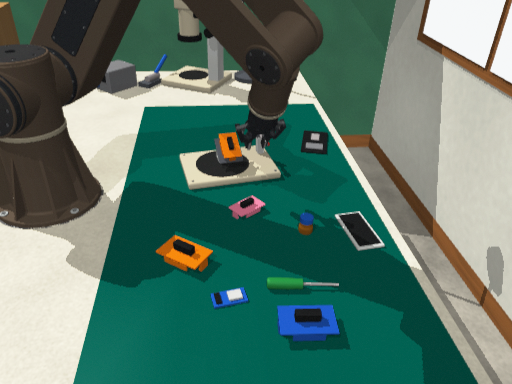

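Call:
carry_out([
  [0, 0, -0.05, 0, 0.5],
  [-0.03, -0.03, -0.09, 0, 0.5],
  [-0.05, -0.06, -0.1, 0, 0.3],
  [-0.05, -0.09, -0.1, 0, 0.3],
  [-0.05, -0.09, -0.1, 0, 0.3],
  [-0.05, -0.09, -0.1, 0, 0.3],
])

```text
clock: 28.95
position: [0.5111, -0.127, 0.2216]
orientation: [-0.195, 0.621, 0.739, 0.173]
ft_force: [0.3, -0.0, 0.7]
grip_width: 0.0597
```

Run:
```python
from lev import *
shot('wrist','w16'); s=shot('side','s9')
crop(s,190,110,290,180,7,'s9c')
obs=[]
for n in ('w15','w16','s9'):
    im,K,T=load(n);h=cv2.cvtColor(im,cv2.COLOR_RGB2HSV)
    m=cv2.inRange(h,(0,150,90),(4,255,255))|cv2.inRange(h,(174,150,90),(180,255,255))
    c=max(cv2.findContours(m,cv2.RETR_EXTERNAL,cv2.CHAIN_APPROX_NONE)[0],key=cv2.contourArea)
    r=cv2.boundingRect(c);uv=(r[0]+r[2]/2-.5,r[1]+r[3]/2-.5);print(n,uv,cv2.contourArea(c));obs.append((K,T,uv))
x,e=tri(obs);print('pad now',x,np.round(e,4),'angle deg',np.degrees(np.arctan2(x[2]-piv[2],-(x-piv)@xs)))
```

```text
w1 398.5 (260.0, 333.0)
w8 1186.5 (480.5, 178.5)
w12 560.0 (437.5, 74.0)
top0 27.5 (142.0, 148.5)
side0 4.0 (264.5, 128.0)
pad [0.6352 0.1533 0.1283] [0.0007 0.0005 0.0006 0.0008 0.0004]
piv [0.6285 0.2011 0.083 ] [0.0007 0.0013 0.0007 0.0023]
pad-piv: -xs 0.04824516392345566 z 0.04536419745424333 lat -0.0016516676453136251 0.06624374882718566
piv used [0.6279 0.1995 0.083 ]
w15 (351.0, 71.5) 518.5
w16 (413.0, 27.0) 298.5
s9 (266.0, 143.0) 15.0
pad now [0.6389 0.1384 0.0835] [0.0006 0.0003 0.0008] angle deg 0.41461858125343476
```

View pics/s9c.png

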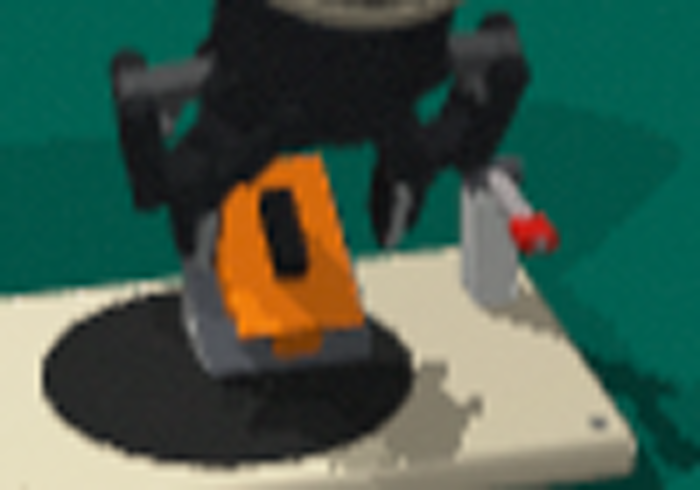

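View pics/w16.png

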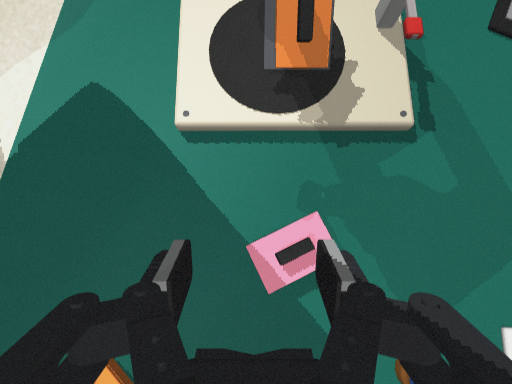

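Pad now at z 0.0835, lever angle 0.4°, so it is down. One last check of the lid height from three views.

Run:
```python
from go import *
H=np.array([.5224,.1197,.0886])
V={n:load(n)[1:] for n in('w12','w15','w16','s9')}
im=load('w15')[0]; 
def edge(n,roi):
    I=load(n)[0];x0,y0,x1,y1=roi;h=cv2.cvtColor(I,cv2.COLOR_RGB2HSV)[y0:y1,x0:x1];m=cv2.inRange(h,(5,120,60),(22,255,255))
    r=np.where(m.any(1))[0].max();b=m[r-3];u=np.where(b)[0];return (x0+u.min()-.5,y0+r+.5),(x0+u.max()+.5,y0+r+.5)
E={n:edge(n,r) for n,r in [('w12',(195,40,320,200)),('w15',(150,20,260,150)),('w16',(265,10,345,90))]};print(E)
E['s9']=((190+238/7,110+337/7),(190+364/7,110+325/7))
for i in (0,1):
    x,e=tri([(*V[n],E[n][i]) for n in E]);print(np.round(e,4),'rel H',[(x-H)@a for a in (hx,hy,hz)])
# ridge centre top face px
R=[('w12',((195+206/3.575),(40+295/3.575))),('w15',(201.5,63)),('s9',(190+284/7,110+233/7))]
x,e=tri([(*V[n],uv) for n,uv in R]);print('ridge',np.round(e,4),[(x-H)@a for a in (hx,hy,hz)])
```

```text
{'w12': ((np.float64(215.5), np.float64(180.5)), (np.float64(288.5), np.float64(180.5))), 'w15': ((np.float64(171.5), np.float64(124.5)), (np.float64(240.5), np.float64(124.5))), 'w16': ((np.float64(275.5), np.float64(68.5)), (np.float64(327.5), np.float64(68.5)))}
[0.0004 0.0006 0.0004 0.0006] rel H [np.float64(-0.04571695252533125), np.float64(0.02741349002040354), np.float64(0.003755660984282565)]
[0.0002 0.0007 0.0002 0.001 ] rel H [np.float64(-0.04592573548426116), np.float64(-0.028889918871575816), np.float64(0.002132732624861532)]
ridge [0.0003 0.0015 0.0015] [np.float64(-0.0003790073365883802), np.float64(-0.0009243709326752238), np.float64(0.01275344353317981)]
```

```bash
python3 -c "
from h import *
print(bot.job_done())"
```

```text
the job is handed in; nothing more can be done
None
```

The job is handed in: the lid is on the housing and seated, the lever is down, and the robot is clear of everything at about 29 s on the clock.

**What I did**
- I picked the smaller orange lid, which measured 56 x 90 mm.
- The moves allow no tilt, so I leaned the tool about 30° by pushing against the arm's reach limit. The stage turned out to be yawed about 10°, so I matched that as well.
- I centred the lid with the wrist camera and pressed it along the housing normal.
- I then let go, swung the lever down with closed fingertips and backed away.

**Last checks**
- **Snap:** the force rose to about 14 N, dropped to 5 N, then climbed at 1.1 N per mm, which is the cradle's own stiffness. The peak reading was about 15 N, which puts the cradle roughly 11 mm down, so it did not bottom out.
- **Lid:** its low edge is 2–4 mm above the rim and the ridge about 12.8 mm above housing_top, against 4 and 12 expected.
- **Lever:** it measures 0.4° from level. It met its stop at 31 N on the fingertips.
- **Bystanders:** the last full side view showed the jar and screwdriver where they started. I did not single out the spare board, but the arm never worked near it.

**What disagreed**
- I saw one force drop, not two separate snaps. That both clips engaged rests on the lid sitting level at both ends.
- The lid crept about 1.2 mm sideways under the press, within the 2 mm of play.
- Estimates of the height of the lid's corners scattered by several millimetres at the high end in the side view, where the picture is coarse.
- One brief wrist reading of about 69 N appeared while tilting against joint 3's stop, below the 120 N limit.

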